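# Set out the repair kit in its matching nests

## Robot

A 6-joint arm with a two-finger parallel gripper is mounted at the origin on a cart in front of the work surface, level with it; the furniture and walls round the work are solid. World frame = base frame: x ahead of the robot, y to its left, z up, the work surface at z = 0. Lengths are in m, angles in rad, forces in N, time in s.
With the tool pointing down it reaches from about 0.35 to 0.8 m from the base axis. Payload 7.3 kg.
Tool frame: the origin (TCP) lies between the finger pads; the fingertips stand 11 mm ahead of it and the grasp point (between the pads) lies 8 mm behind it; z points along the fingers, y is the direction in which the jaws open and shut (so a half turn about z gives the same grasp; the last joint's range is limited). The gripper opens to 85 mm and grips with 20 to 120 N. Pads are 22 mm wide; open, the fingers measure 114 mm over their backs; the gripper's body (76 mm by 85 mm) begins 54 mm behind the grasp point. The pads swing forward as they close: fully open they stand 13 mm farther back than shut.
Start: joints at [-1.253, 0.342, 1.524, -0, 1.275, -0.146], TCP at [0.235, -0.47, 0.242] pointing down, gripper open.
Joint ranges: [-2.53, 2.53], [-0.77, 2.02], [0.04, 2.7], [-1, 4.14], [0.28, 2.66], [-3.11, 3.11]. Speed limits (rad/s): [2.57, 2.57, 3.14, 3.14, 3.14, 3.14].

## Interface

Orientations are given as a unit quaternion [x, y, z, w].
In Python, from cell import env gives the robot as it stands. The module is installed in compiled form; this text tells all that it offers.
- The arm moves only by the tool send_rows, never from a script. Its argument "increments" is a list of rows, each an object of numbers: "x", "y", "z": the shift along the tool's x, y, z in cm; "rx", "ry", "rz": the turn, a rotation vector about the tool's x, y, z in degrees; "hand": the opening, from 0 (shut) to 1 (fully open). In form: [{"x": .., "y": .., "z": .., "rx": .., "ry": .., "rz": .., "hand": ..}, ...]. A call has 1 to 5 rows; each row is the pose to reach, as a shift and turn from the pose commanded when the call began, along the tool's axes at that moment; what a row does not reach only later rows make up. A row lasts 1/12 s, in which the tool goes at most 41.7 mm and 7.16 degrees, less where a joint would pass 70% of its speed; a pose out of reach is approached as far as the arm can. A call with a gripper value outside its range is refused whole. The fingers move at their own pace and stop on an object; the grip force is fixed at half the most. Time passes only in rows, so rows that repeat a pose let the fingers close. It gives the time, the measured TCP pose, the force and the opening at its end, in the units of the state.
- env.sense(): the state, without advancing time (a new reading comes with each control period).
- env.camera(name): name is "side" or "top" or "wrist"; returns the picture (420x560x3 uint8, blue, green, red); there is no depth.
- env.get_calibration(name): a dict with "camera_matrix" (3x3 intrinsics, pixels), "rvec" (rotation vector, rad) and "tvec" (3), from world to camera coordinates, as OpenCV has them. Camera axes: x right, y down, z forward; pixel columns grow to the right and rows downward; lengths in m; the calibration is good to about 2 mm. A picture is of the moment at which its call begins: read the wrist's pose just before it. get_calibration takes no time and is no camera call; for the wrist camera it gives the pose at the moment of the call.
- env.finish_job(): hands the job in, once; it reports no verdict.
The state is a dict: "t": time; "q": joint angles; "joint_vel": joint speeds; "joint_torque": joint torques, N m; "tcp_pos": TCP position; "ee_rot": TCP orientation; "wrist_force": force on the tool from outside, world axes, zero at the start; "ft_torque": the same for the moment, N m; "grip_width": finger opening in m.
Only numpy, scipy, OpenCV 4.12 (cv2) and the standard library are available. Lean on these libraries where they do the work, as an engineer would, in place of code of your own. Each camera call takes 0.05 s, during which the arm holds its last target.

## Task

Set out the kit for the next repair: put the transformer, the relay, the solder spool and the flux bottle each into the grey nest whose pocket matches its shape and size, upright as they are now and lying flat on the pocket floor. The relay is still in its test cradle under the bridge and has to be drawn out through the cradle's open end.

Things in the scene. Friction and masses are not known exactly. Their poses are not given: they have to be found in the camera images.
- transformer: small mains transformer, standing: green core 34 x 46 mm, 34 mm high, with a coil bulging on both x sides (26 mm wide, 4 to 30 mm up); a thin wire up to 52 mm high touches nothing. Origin on the underside, z up; core x -21 to +13, y -23 to +23 mm; over the coil x -25 to +17 mm; about 0.19 kg
- flux_bottle: small amber flux bottle, closed, upright: round, 45 mm in diameter, 107 mm high; origin in the middle of its underside, z up; about 0.11 kg
- solder_spool: spool of solder lying flat on the bench, its axle upright: two black flanges 57 mm in diameter, the lower 0 to 6 mm and the upper 25 to 30 mm above its underside, a 24 mm hub between them; a short loose wire end that touches nothing sticks out at one side. The body's origin is NOT on the axle (see spool_center); z up; about 0.22 kg
- spool_center (a point): the point on the spool's axle at its underside, in the middle of the 57 mm flanges
- relay: plug-in relay, a pale box 60 mm long (x), 28 mm wide (y), 34 mm high, with a black band and four short brass blades at its +x end (the last 6 mm of the length); origin in the middle of its underside, z up; 0.08 kg. At the start it lies in the test cradle with its plain -x end sticking out from under the bridge by 30 to 34 mm
- relay_cradle: fixed cradle; aluminium base plate 76 mm (x) x 60 mm, 6 mm thick, carries the relay. Side walls 34 mm apart and a black bridge (43 to 49 mm above the bench, screw heads to 52) cover x = 0 to +36 mm; closed at +x, open towards -x. The loose relay can only leave by sliding along -x, 35 mm or more, until its blades clear the bridge. Origin: middle of the base plate's underside
- transformer_nest: grey tray 74 x 78 mm (x, y) with a nearly square pocket of 56 x 60 mm; fixed to the bench; origin in the middle of its underside, z up; the pocket floor is 3 mm and the rim's top 7 mm above the bench
- relay_nest: grey tray 92 x 60 mm (x, y) with an oblong pocket of 74 x 42 mm; fixed to the bench; origin in the middle of its underside, z up; the pocket floor is 3 mm and the rim's top 7 mm above the bench
- bottle_nest: small round grey tray, 72 mm in diameter, with a round pocket of 60 mm; fixed to the bench; origin in the middle of its underside, z up; the pocket floor is 3 mm and the rim's top 7 mm above the bench
- spool_nest: large round grey tray, 85 mm in diameter, with a round pocket of 73 mm; fixed to the bench; origin in the middle of its underside, z up; the pocket floor is 3 mm and the rim's top 7 mm above the bench
Not all that is in view belongs to the job. Leave any red look-alike of the transformer alone.

How it is judged:
By the outcome, as a careful person would: the job done as asked, in the order asked, and still so for the second after the job is handed in, with the robot touching nothing.
It also fails if it takes over 109 s, if anything falls off the work surface, if the arm or the gripper's body presses on something with over 40 N, if the wrist force passes 120 N, or if a joint passes its speed limit or range.

## Working session

There is one attempt and no reset: what is moved stays moved. The work goes in short steps, Python scripts to look and compute and a tool call to move; the robot and the scene stay as the last step left them, time stands still between calls to the robot, and variables do not carry over. Pictures are saved under pics/ and viewed, and the job is handed in when it is done.

Besides the shell and the picture viewer there is one more tool, called after "Call:" in YAML: its name, and indented under it one key for each argument. send_rows: Moves the arm, as the interface text tells. Its arguments: {"type":"object","properties":{"increments":{"type":"array","items":{"type":"object","properties":{"x":{"type":"number"},"y":{"type":"number"},"z":{"type":"number"},"rx":{"type":"number"},"ry":{"type":"number"},"rz":{"type":"number"},"hand":{"type":"number"}}}}},"required":["increments"]}

```bash
ls; mkdir -p pics
python3 - <<'E'
from cell import env
import cv2
for n in ["top","side"]:
    cv2.imwrite(f"pics/{n}0.png",env.camera(n))
    c=env.get_calibration(n);print(n,c)
s=env.sense();print(s)
E
```

```text
pics
top {'camera_matrix': array([[408.98968024,   0.        , 276.16187189],
       [  0.        , 408.98968024, 213.21842757],
       [  0.        ,   0.        ,   1.        ]]), 'rvec': array([ 2.17104553, -2.18468233,  0.07042723]), 'tvec': array([-0.16086182,  0.54637962,  0.84700551])}
side {'camera_matrix': array([[478.21938229,   0.        , 277.21510016],
       [  0.        , 478.21938229, 201.98491858],
       [  0.        ,   0.        ,   1.        ]]), 'rvec': array([ 0.42900506, -2.54217835,  1.45347451]), 'tvec': array([0.46370803, 0.22836539, 0.75888183])}
{'t': 0.1, 'q': array([-1.25299767e+00,  3.42651339e-01,  1.52491892e+00, -1.69535300e-06,
        1.27539529e+00, -1.46010910e-01]), 'joint_vel': array([-0.00031267, -0.00170918, -0.00180981,  0.00206465,  0.00020001,
       -0.00071288]), 'joint_torque': array([ 2.51942525e-03, -4.34446406e+01, -2.46489608e+01, -4.45411388e-05,
        4.70619678e-03,  4.16457260e-05]), 'tcp_pos': array([ 0.23477024, -0.46920293,  0.24169723]), 'ee_rot': array([ 9.73230095e-01,  2.29831919e-01, -5.96969801e-05, -6.83847484e-04]), 'wrist_force': array([0.2167732 , 0.17129451, 0.48134979]), 'ft_torque': array([-0.00195965,  0.01741495,  0.0069567 ]), 'grip_width': 0.08536903549231434}
```

View pics/top0.png

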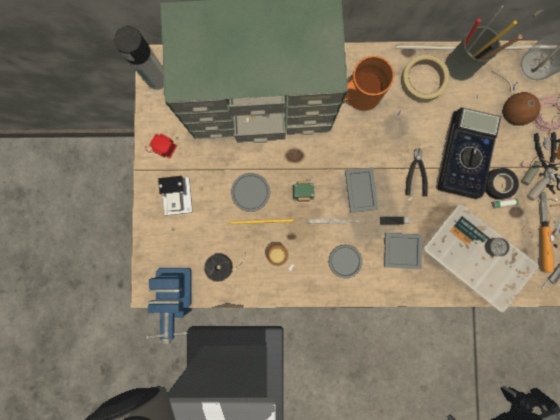

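View pics/side0.png

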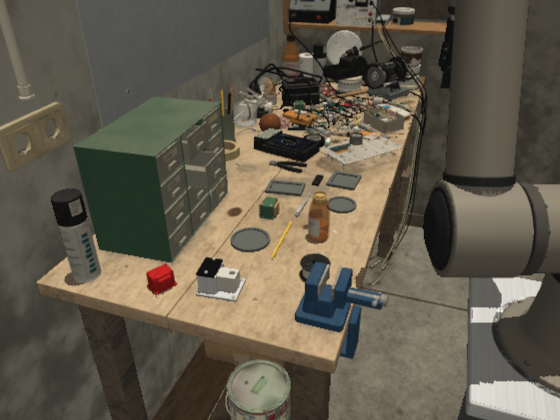

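```bash
cat > h.py <<'E'
import numpy as np, cv2
from cell import env
from scipy.spatial.transform import Rotation as R
def ray(c,u,v):
    K=c["camera_matrix"];Rm=cv2.Rodrigues(np.array(c["rvec"],float))[0];t=np.array(c["tvec"]).ravel()
    d=Rm.T@np.linalg.inv(K)@np.array([u,v,1.]);o=-Rm.T@t
    return o,d
def onz(c,u,v,z):
    o,d=ray(c,u,v);return o+d*(z-o[2])/d[2]
def proj(c,p):
    return cv2.projectPoints(np.array(p,float).reshape(-1,3),np.array(c["rvec"],float),np.array(c["tvec"],float),c["camera_matrix"],None)[0].reshape(-1,2)
E
python3 - <<'E'
from h import *
im=cv2.imread("pics/top0.png")
cv2.imwrite("pics/topA.png",cv2.resize(im[130:310,130:290],None,fx=3.3,fy=3.3,interpolation=cv2.INTER_CUBIC)[:600])
cv2.imwrite("pics/topB.png",cv2.resize(im[150:290,270:440],None,fx=4,fy=4,interpolation=cv2.INTER_CUBIC))
im=cv2.imread("pics/side0.png")
cv2.imwrite("pics/sideA.png",cv2.resize(im[170:320,140:380],None,fx=3.3,fy=3.3,interpolation=cv2.INTER_CUBIC))
c=env.get_calibration("top")
for n,u,v,z in [("trafo",303,191,.03),("red",162,146,.03),("cradle",174,195,.0),("spool",218,267,.03),("bottle",277,254,.1),("bignest",250,192,.007),("small",345,261,.007),("obl",361,190,.007),("sq",403,251,.007)]: print(n,onz(c,u,v,z).round(3))
print("side cam at",ray(env.get_calibration("side"),0,0)[0], "topcam",ray(c,0,0)[0])
E
```

```text
trafo [ 0.591 -0.221  0.03 ]
red [0.69  0.078 0.03 ]
cradle [0.588 0.058 0.   ]
spool [ 0.433 -0.043  0.03 ]
bottle [ 0.461 -0.166  0.1  ]
bignest [ 0.593 -0.108  0.007]
small [ 0.443 -0.31   0.007]
obl [ 0.595 -0.347  0.007]
sq [ 0.464 -0.434  0.007]
side cam at [0.24770344 0.66118281 0.58699047] topcam [ 0.48011287 -0.17332249  0.88389847]
```

View pics/topA.png

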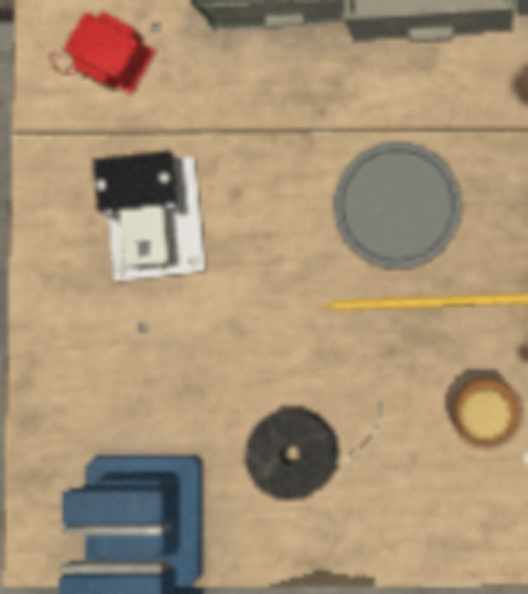

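View pics/topB.png

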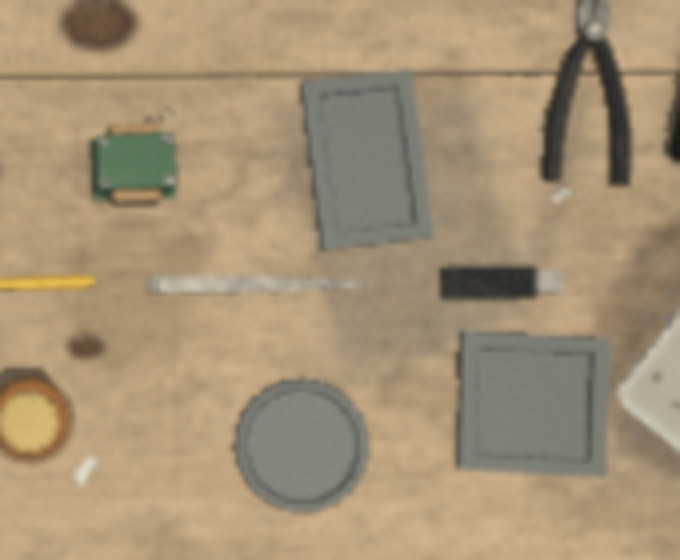

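View pics/sideA.png

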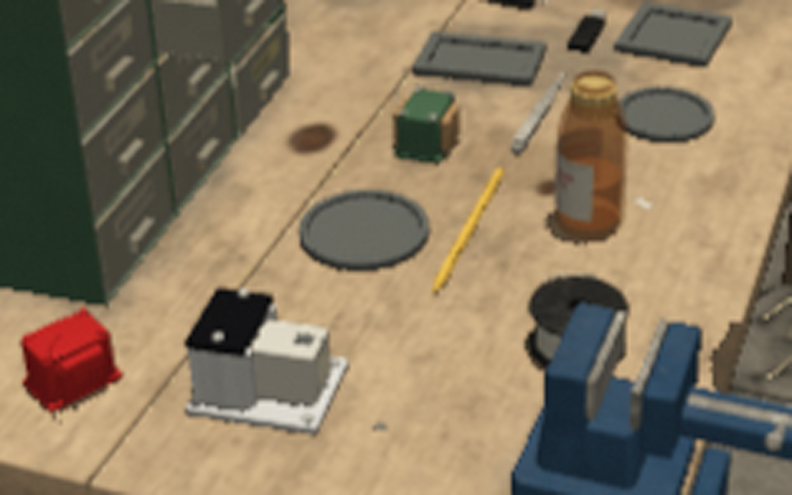

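```bash
cat > meas.py <<'E'
from h import *
im=cv2.imread("pics/top0.png");c=env.get_calibration("top")
hsv=cv2.cvtColor(im,cv2.COLOR_BGR2HSV)
def comp(m,u,v,r):
    mm=np.zeros_like(m);mm[v-r:v+r,u-r:u+r]=m[v-r:v+r,u-r:u+r]
    n,l,s,ce=cv2.connectedComponentsWithStats(mm)
    k=1+np.argmax(s[1:,4]);return (l==k).astype(np.uint8)
def cnt(m): return max(cv2.findContours(m,cv2.RETR_EXTERNAL,cv2.CHAIN_APPROX_NONE)[0],key=cv2.contourArea)
def world(cn,z): return np.array([onz(c,*(p),z)[:2] for p in cn.reshape(-1,2)],np.float32)
for nm,u,v,hz in [("trafo_nest",403,251,.007),("relay_nest",361,190,.007),("bottle_nest",345,261,.007),("spool_nest",250,192,.007)]:
    sat=hsv[...,1];m=((sat<45)&(hsv[...,2]>60)&(hsv[...,2]<150)).astype(np.uint8)
    k=comp(m,u,v,26);w=world(cnt(k),hz)
    (cx,cy),(a,b),an=cv2.minAreaRect(w);print(nm,"rect",round(cx,4),round(cy,4),round(a,4),round(b,4),round(an,1),"circ",[np.round(q,4) for q in cv2.minEnclosingCircle(w)],k.sum())
m=((hsv[...,0]>50)&(hsv[...,0]<90)&(hsv[...,1]>60)).astype(np.uint8)
w=world(cnt(comp(m,303,191,20)),.034);print("trafo",cv2.minAreaRect(w))
m=(hsv[...,2]<75).astype(np.uint8)
k=comp(m,218,267,20);w=world(cnt(k),.030);print("spool",cv2.minEnclosingCircle(w),cv2.minAreaRect(w))
k=comp(m,172,185,20);w=world(cnt(k),.049);print("bridge",cv2.minAreaRect(w),w.min(0),w.max(0))
m=((hsv[...,1]<45)&(hsv[...,2]>150)).astype(np.uint8)
k=comp(m,178,195,26);w=world(cnt(k),.006);print("white",cv2.minAreaRect(w),w.min(0),w.max(0))
m=((hsv[...,0]>18)&(hsv[...,0]<30)&(hsv[...,1]>70)&(hsv[...,2]>190)).astype(np.uint8)
k=comp(m,277,254,16);w=world(cnt(k),.107);print("cap",cv2.minEnclosingCircle(w),k.sum())
E
python3 meas.py; python3 -c "
from h import *
im=cv2.imread('pics/top0.png')
cv2.imwrite('pics/cr.png',cv2.resize(im[170:222,150:205],None,fx=10,fy=10,interpolation=cv2.INTER_NEAREST))"
```

```text
trafo_nest rect 0.4652 -0.4331 0.0784 0.0732 86.1 circ [array([ 0.4651, -0.4325]), np.float64(0.052)] 1272
relay_nest rect 0.5967 -0.3476 0.0918 0.061 6.2 circ [array([ 0.5965, -0.3471]), np.float64(0.053)] 1194
bottle_nest rect 0.4435 -0.31 0.068 0.0678 89.1 circ [array([ 0.4439, -0.3097]), np.float64(0.035)] 854
spool_nest rect 0.5934 -0.1084 0.08 0.081 44.8 circ [array([ 0.5933, -0.1079]), np.float64(0.0414)] 1135
trafo ((0.5925957560539246, -0.22398985922336578), (0.03139515593647957, 0.025280656293034554), 89.57240295410156)
spool ((0.43354299664497375, -0.04318932071328163), 0.02803168073296547) ((0.4340071380138397, -0.04326181858778), (0.05127475783228874, 0.05497440695762634), 33.39581298828125)
bridge ((0.603977620601654, 0.051848623901605606), (0.03224510699510574, 0.049385491758584976), 5.9586920738220215) [0.58646846 0.02717007] [0.62164766 0.07715894]
white ((0.5849447250366211, 0.05176224559545517), (0.07472701370716095, 0.06034012883901596), 5.981582164764404) [0.54621917 0.01966683] [0.6244328  0.08078127]
cap ((0.4595545828342438, -0.16630634665489197), 0.012767474167048931) 138
```

View pics/cr.png

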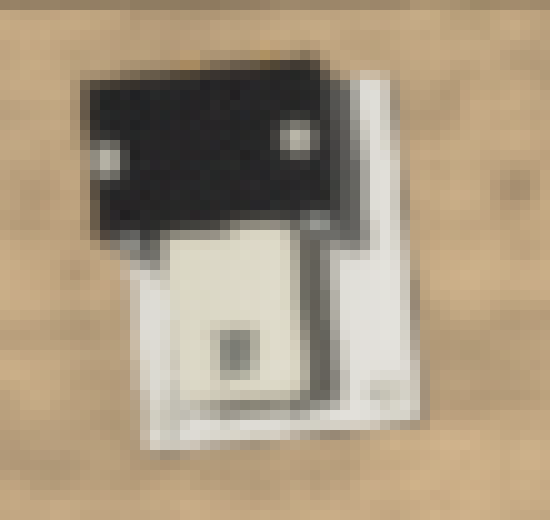

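```bash
cat >> h.py <<'E'
def plan(p,yaw=None,approx=True):
    s=env.sense();Rm=R.from_quat(s["ee_rot"]);t=s["tcp_pos"]
    sh=Rm.inv().apply(np.array(p)-t)*100
    M=Rm.as_matrix();psi=np.degrees(np.arctan2(M[1,0],M[0,0]))
    tilt=np.degrees(np.arccos(-M[2,2]))
    rz=None if yaw is None else (psi-yaw+90)%180-90
    rv=None
    if yaw is not None:
        tgt=R.from_euler('z',psi-rz,degrees=True)*R.from_euler('x',180,degrees=True)
        rv=np.degrees((Rm.inv()*tgt).as_rotvec()).round(2)
    print("t%.2f"%s["t"],"tcp",t.round(4),"psi%.1f tilt%.2f"%(psi,tilt),"q6 %.2f"%s["q"][5],"F",s["wrist_force"].round(1),"w%.4f"%s["grip_width"],"\n shift cm",sh.round(2),"rot deg",rv)
E
python3 -c "
from h import *
plan((.57,-.222,.22),0)"
```

```text
t0.10 tcp [ 0.2348 -0.4692  0.2417] psi26.6 tilt0.08 q6 -0.15 F [0.2 0.2 0.5] w0.0854 
 shift cm [41.04 -7.11  2.19] rot deg [-8.000e-02  1.000e-02  2.657e+01]
```

Call:
send_rows:
  increments:
    - {"x":41,"y":-7.1,"z":2.2,"rz":26.6,"hand":1}
    - {"x":41,"y":-7.1,"z":2.2,"rz":26.6,"hand":1}
    - {"x":41,"y":-7.1,"z":2.2,"rz":26.6,"hand":1}
    - {"x":41,"y":-7.1,"z":2.2,"rz":26.6,"hand":1}
    - {"x":41,"y":-7.1,"z":2.2,"rz":26.6,"hand":1}

```text
$.increments[0]: bad value
```

```bash
python3 -c "
from h import *
plan((.57,-.222,.22),0)"
```

```text
t0.10 tcp [ 0.2348 -0.4692  0.2417] psi26.6 tilt0.08 q6 -0.15 F [0.2 0.2 0.5] w0.0854 
 shift cm [41.04 -7.11  2.19] rot deg [-8.000e-02  1.000e-02  2.657e+01]
```

Call:
send_rows:
  increments:
    - {"x":4,"y":-0.7,"z":0.2,"rz":7,"hand":1}
    - {"x":8,"y":-1.4,"z":0.4,"rz":14,"hand":1}
    - {"x":12,"y":-2.1,"z":0.6,"rz":21,"hand":1}
    - {"x":16,"y":-2.8,"z":0.8,"rz":26.6,"hand":1}
    - {"x":20,"y":-3.5,"z":1,"rz":26.6,"hand":1}

```text
$.increments[0]: bad value
```

```bash
python3 -c "
from h import *
plan((.57,-.222,.22),0)"
```

```text
t0.10 tcp [ 0.2348 -0.4692  0.2417] psi26.6 tilt0.08 q6 -0.15 F [0.2 0.2 0.5] w0.0854 
 shift cm [41.04 -7.11  2.19] rot deg [-8.000e-02  1.000e-02  2.657e+01]
```

Call:
send_rows:
  increments:
    - {"x":4,"y":-0.7,"z":0.2,"rx":0,"ry":0,"rz":7,"hand":1}
    - {"x":8,"y":-1.4,"z":0.4,"rx":0,"ry":0,"rz":14,"hand":1}
    - {"x":12,"y":-2.1,"z":0.6,"rx":0,"ry":0,"rz":21,"hand":1}
    - {"x":16,"y":-2.8,"z":0.8,"rx":0,"ry":0,"rz":26.6,"hand":1}
    - {"x":20,"y":-3.5,"z":1,"rx":0,"ry":0,"rz":26.6,"hand":1}

```text
t: 0.52
tcp_pos: [0.3889, -0.3552, 0.2325]
ee_rot: [1.0, -0.004, -0.0, -0.0]
wrist_force: [-0.0, -0.7, 0.2]
grip_width: 0.0856
```

```bash
python3 -c "
from h import *
plan((.57,-.222,.22),0)"
```

```text
t0.52 tcp [ 0.3889 -0.3552  0.2325] psi-0.4 tilt0.03 q6 0.69 F [-0.  -0.7  0.2] w0.0856 
 shift cm [ 18.01 -13.45   1.25] rot deg [-0.01  0.03 -0.42]
```

Call:
send_rows:
  increments:
    - {"x":17.2,"y":-12.6,"z":1.2,"rx":0,"ry":0,"rz":0,"hand":1}
    - {"x":17.2,"y":-12.6,"z":1.2,"rx":0,"ry":0,"rz":0,"hand":1}
    - {"x":17.2,"y":-12.6,"z":1.2,"rx":0,"ry":0,"rz":0,"hand":1}
    - {"x":17.2,"y":-12.6,"z":1.2,"rx":0,"ry":0,"rz":0,"hand":1}
    - {"x":17.2,"y":-12.6,"z":1.2,"rx":0,"ry":0,"rz":0,"hand":1}

```text
t: 0.93
tcp_pos: [0.5574, -0.2316, 0.2207]
ee_rot: [1.0, -0.0, -0.0, -0.0]
wrist_force: [0.6, -0.7, 0.6]
grip_width: 0.0855
```

Call:
send_rows:
  increments:
    - {"x":0,"y":0,"z":0,"rx":0,"ry":0,"rz":0,"hand":1}
    - {"x":0,"y":0,"z":0,"rx":0,"ry":0,"rz":0,"hand":1}

```text
t: 1.1
tcp_pos: [0.5572, -0.2313, 0.22]
ee_rot: [1.0, 0.002, -0.001, -0.0]
wrist_force: [-0.8, -1.2, -0.5]
grip_width: 0.0855
```

```bash
python3 -c "
from h import *
plan((.57,-.222,.22),0)
c=env.get_calibration('wrist');print(c)
im=env.camera('wrist');cv2.imwrite('pics/w0.png',im)
print(proj(c,[(.592,-.222,.034),(.465,-.433,.007)]))
"
```

```text
t1.10 tcp [ 0.5572 -0.2313  0.22  ] psi0.2 tilt0.10 q6 1.05 F [-0.8 -1.2 -0.5] w0.0855 
 shift cm [ 1.28 -0.92 -0.  ] rot deg [-0.04  0.09  0.2 ]
{'camera_matrix': array([[338.45807759,   0.        , 278.13786945],
       [  0.        , 338.45807759, 209.39881785],
       [  0.        ,   0.        ,   1.        ]]), 'rvec': array([-2.0775352 ,  2.07037526,  0.28828484]), 'tvec': array([-0.23291004,  0.50524148,  0.50861003])}
[[268.49082507 150.93874541]
 [459.99289352 264.61340475]]
```

View pics/w0.png

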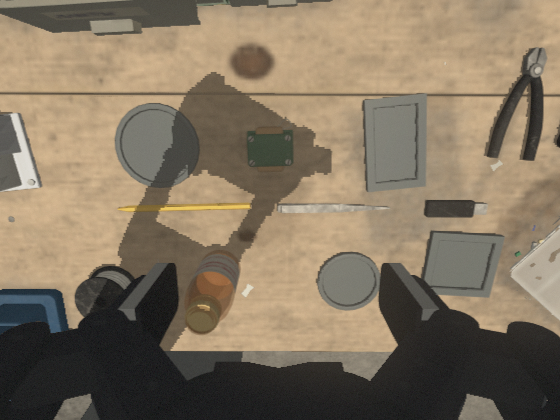

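```bash
python3 -c "
from h import *
im=cv2.imread('pics/w0.png')
cv2.imwrite('pics/w0c.png',cv2.resize(im[115:185,230:330],None,fx=7,fy=7,interpolation=cv2.INTER_CUBIC))
c=env.get_calibration('wrist')
print(onz(c,270,148,.034))"
```

```text
[ 0.59366141 -0.22480079  0.034     ]
```

View pics/w0c.png

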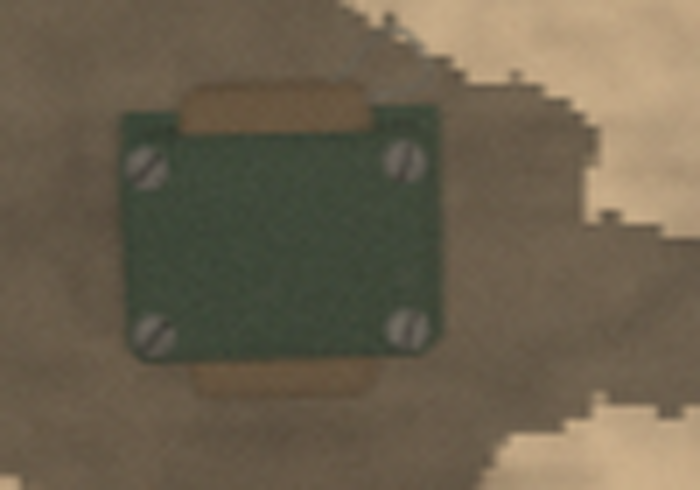

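```bash
python3 -c "
from h import *
c=env.get_calibration('wrist')
print('cam',ray(c,0,0)[0])
P=[onz(c,230+a/7,115+b/7,.034) for a,b in [(123,130),(440,122),(440,352),(128,362)]]
P=np.array(P)[:,:2];print(P.round(4),P.mean(0),[np.linalg.norm(P[i]-P[(i+1)%4]).round(4) for i in range(4)])
hsv=cv2.cvtColor(cv2.imread('pics/w0.png'),cv2.COLOR_BGR2HSV)
d=P[0]-P[1];print(np.degrees(np.arctan2(-d[0],d[1])))
for n,(u,v),z in [('tn',(463,264),.007),('rn',(395,142),.007),('bn',(348,280),.007),('sn',(157,145),.007)]: print(n,onz(c,u,v,z))
plan((.5935,-.2235,.10),0)
"
```

```text
cam [ 0.62442805 -0.23246819  0.35189932]
[[ 0.6067 -0.2043]
 [ 0.6078 -0.2458]
 [ 0.5776 -0.2462]
 [ 0.5762 -0.2042]] [ 0.59208356 -0.22514861] [np.float64(0.0416), np.float64(0.0302), np.float64(0.042), np.float64(0.0305)]
1.4888370344073243
tn [ 0.46411701 -0.43761164  0.007     ]
rn [ 0.59716443 -0.34948195  0.007     ]
bn [ 0.444312   -0.31116597  0.007     ]
sn [ 0.59387447 -0.11058554  0.007     ]
t1.15 tcp [ 0.5562 -0.2325  0.2203] psi0.1 tilt0.10 q6 1.05 F [-0.1  0.7 -0.4] w0.0853 
 shift cm [ 3.75 -0.88 12.03] rot deg [-0.02  0.1   0.09]
```

Call:
send_rows:
  increments:
    - {"x":3.0,"y":-0.9,"z":3,"rx":0,"ry":0,"rz":-1.4,"hand":1}
    - {"x":3.6,"y":-0.9,"z":7,"rx":0,"ry":0,"rz":-1.4,"hand":1}
    - {"x":3.6,"y":-0.9,"z":11,"rx":0,"ry":0,"rz":-1.4,"hand":1}
    - {"x":3.6,"y":-0.9,"z":14,"rx":0,"ry":0,"rz":-1.4,"hand":1}
    - {"x":3.6,"y":-0.9,"z":15,"rx":0,"ry":0,"rz":-1.4,"hand":1}

```text
t: 1.57
tcp_pos: [0.5883, -0.2242, 0.066]
ee_rot: [1.0, 0.011, -0.004, -0.002]
wrist_force: [-1.3, 0.8, -1.0]
grip_width: 0.0854
```

```bash
python3 -c "
from h import *
plan((.592,-.2235,.019),1.5)
im=env.camera('wrist');cv2.imwrite('pics/w1.png',im)
"
```

```text
t1.57 tcp [ 0.5883 -0.2242  0.066 ] psi1.3 tilt0.53 q6 1.06 F [-1.3  0.8 -1. ] w0.0854 
 shift cm [ 0.41 -0.04  4.69] rot deg [-0.24  0.47 -0.24]
```

View pics/w1.png

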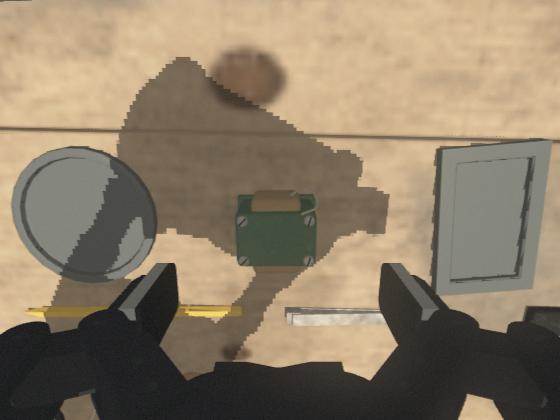

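Call:
send_rows:
  increments:
    - {"x":0.2,"y":0,"z":2,"rx":0,"ry":0,"rz":0,"hand":1}
    - {"x":0.2,"y":0,"z":3.5,"rx":0,"ry":0,"rz":0,"hand":1}
    - {"x":0.2,"y":0,"z":4.4,"rx":0,"ry":0,"rz":0,"hand":1}
    - {"x":0.2,"y":0,"z":4.4,"rx":0,"ry":0,"rz":0,"hand":1}

```text
t: 1.95
tcp_pos: [0.5935, -0.2249, 0.0271]
ee_rot: [1.0, 0.011, -0.0, -0.0]
wrist_force: [-0.9, -0.3, -1.1]
grip_width: 0.0855
```

```bash
python3 -c "
from h import *
plan((.592,-.2235,.019),1.5)
"
```

```text
t1.95 tcp [ 0.5935 -0.2249  0.0271] psi1.3 tilt0.06 q6 1.07 F [-0.9 -0.3 -1.1] w0.0855 
 shift cm [-0.15 -0.14  0.81] rot deg [-0.02  0.05 -0.19]
```

Call:
send_rows:
  increments:
    - {"x":-0.1,"y":-0.1,"z":0.7,"rx":0,"ry":0,"rz":0,"hand":1}
    - {"x":-0.1,"y":-0.1,"z":0.7,"rx":0,"ry":0,"rz":0,"hand":0.2}
    - {"x":-0.1,"y":-0.1,"z":0.7,"rx":0,"ry":0,"rz":0,"hand":0.2}
    - {"x":-0.1,"y":-0.1,"z":0.7,"rx":0,"ry":0,"rz":0,"hand":0.2}
    - {"x":-0.1,"y":-0.1,"z":0.7,"rx":0,"ry":0,"rz":0,"hand":0.2}

```text
t: 2.37
tcp_pos: [0.5938, -0.2236, 0.0215]
ee_rot: [1.0, 0.012, 0.001, 0.001]
wrist_force: [0.5, -0.9, -2.3]
grip_width: 0.045
```

Call:
send_rows:
  increments:
    - {"x":0,"y":0,"z":0,"rx":0,"ry":0,"rz":0,"hand":0.2}
    - {"x":0,"y":0,"z":0,"rx":0,"ry":0,"rz":0,"hand":0.2}
    - {"x":0,"y":0,"z":0,"rx":0,"ry":0,"rz":0,"hand":0.2}
    - {"x":0,"y":0,"z":0,"rx":0,"ry":0,"rz":0,"hand":0.2}

```text
t: 2.7
tcp_pos: [0.5938, -0.2236, 0.0214]
ee_rot: [1.0, 0.012, 0.001, 0.001]
wrist_force: [-0.7, 0.1, 6.7]
grip_width: 0.0448
```

Call:
send_rows:
  increments:
    - {"x":0,"y":0,"z":-3,"rx":0,"ry":0,"rz":0,"hand":0.2}
    - {"x":0,"y":0,"z":-6,"rx":0,"ry":0,"rz":0,"hand":0.2}
    - {"x":-1,"y":2,"z":-8,"rx":0,"ry":0,"rz":1,"hand":0.2}
    - {"x":-3,"y":5,"z":-8,"rx":0,"ry":0,"rz":3,"hand":0.2}
    - {"x":-5,"y":8.3,"z":-8,"rx":0,"ry":0,"rz":5.4,"hand":0.2}

```text
t: 3.12
tcp_pos: [0.5457, -0.3073, 0.1018]
ee_rot: [0.999, -0.034, 0.001, 0.001]
wrist_force: [0.4, -0.8, -3.3]
grip_width: 0.045
```

```bash
python3 -c "
from h import *
plan((.467,-.434,.1),-4)
"
```

```text
t3.12 tcp [ 0.5457 -0.3073  0.1018] psi-3.9 tilt0.16 q6 1.00 F [ 0.4 -0.8 -3.3] w0.0450 
 shift cm [-6.98 13.18  0.18] rot deg [ 0.08 -0.14  0.07]
```

Call:
send_rows:
  increments:
    - {"x":-2,"y":3.5,"z":0,"rx":0,"ry":0,"rz":0,"hand":0.2}
    - {"x":-4,"y":7,"z":0,"rx":0,"ry":0,"rz":0,"hand":0.2}
    - {"x":-6,"y":10.5,"z":0,"rx":0,"ry":0,"rz":0,"hand":0.2}
    - {"x":-6.8,"y":12.8,"z":0,"rx":0,"ry":0,"rz":0,"hand":0.2}
    - {"x":-6.8,"y":12.8,"z":0,"rx":0,"ry":0,"rz":0,"hand":0.2}

```text
t: 3.53
tcp_pos: [0.4651, -0.4352, 0.0998]
ee_rot: [0.999, -0.038, -0.0, 0.001]
wrist_force: [-0.8, 0.4, -2.7]
grip_width: 0.0448
```

Call:
send_rows:
  increments:
    - {"x":0,"y":0,"z":0,"rx":0,"ry":0,"rz":0,"hand":0.2}

```text
t: 3.62
tcp_pos: [0.4671, -0.4314, 0.0996]
ee_rot: [0.999, -0.037, -0.0, -0.0]
wrist_force: [-0.1, 0.7, -2.3]
grip_width: 0.0449
```

```bash
python3 -c "
from h import *
plan((.467,-.434,.1),-4)
im=env.camera('wrist');cv2.imwrite('pics/w2.png',im)
"
```

```text
t3.62 tcp [ 0.4671 -0.4314  0.0996] psi-4.2 tilt0.06 q6 0.78 F [-0.1  0.7 -2.3] w0.0449 
 shift cm [ 0.01  0.26 -0.04] rot deg [-0.05  0.04 -0.2 ]
```

View pics/w2.png

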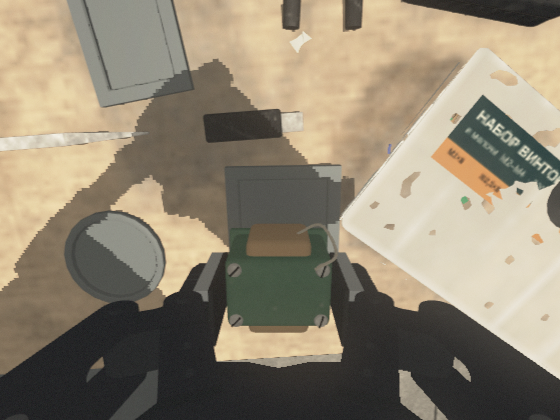

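```bash
python3 -c "
from h import *
c=env.get_calibration('wrist');print('cam',ray(c,0,0)[0])
for z in (0,.02,.04): print(z,onz(c,342,215,z).round(4), onz(c,485,48,z).round(4))
c=env.get_calibration('top')
for z in (0,.02,.04): print(z,onz(c,425,249,z).round(4), onz(c,461,207,z).round(4))
im=cv2.imread('pics/side0.png')
cv2.imwrite('pics/sideB.png',cv2.resize(im[120:220,250:410],None,fx=5,fy=5,interpolation=cv2.INTER_CUBIC))
im=cv2.imread('pics/w2.png')
cv2.imwrite('pics/w2c.png',cv2.resize(im[140:340,200:400],None,fx=3,fy=3,interpolation=cv2.INTER_CUBIC))
"
```

```text
cam [ 0.53572588 -0.43527147  0.23123101]
0 [ 0.4633 -0.4754  0.    ] [ 0.566  -0.5668  0.    ]
0.02 [ 0.4696 -0.472   0.02  ] [ 0.5634 -0.5555  0.02  ]
0.04 [ 0.4758 -0.4685  0.04  ] [ 0.5608 -0.5441  0.04  ]
0 [ 0.4678 -0.4829  0.    ] [ 0.5577 -0.5633  0.    ]
0.02 [ 0.468  -0.4759  0.02  ] [ 0.5559 -0.5545  0.02  ]
0.04 [ 0.4683 -0.4688  0.04  ] [ 0.5541 -0.5456  0.04  ]
```

View pics/sideB.png

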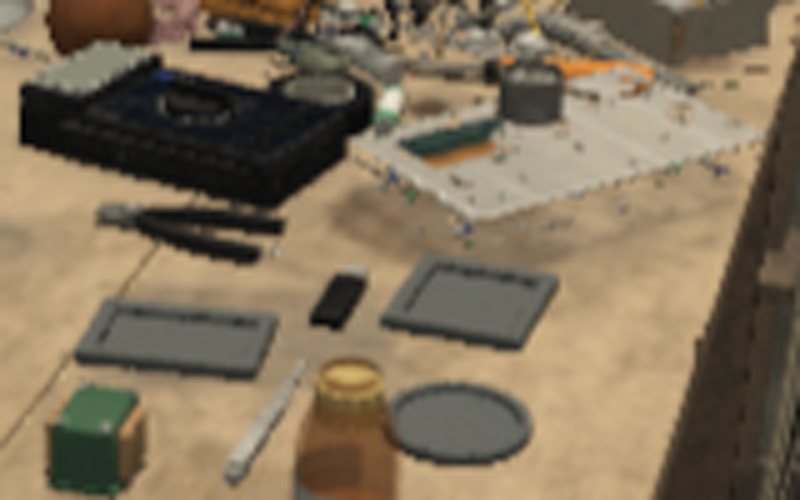

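View pics/w2c.png

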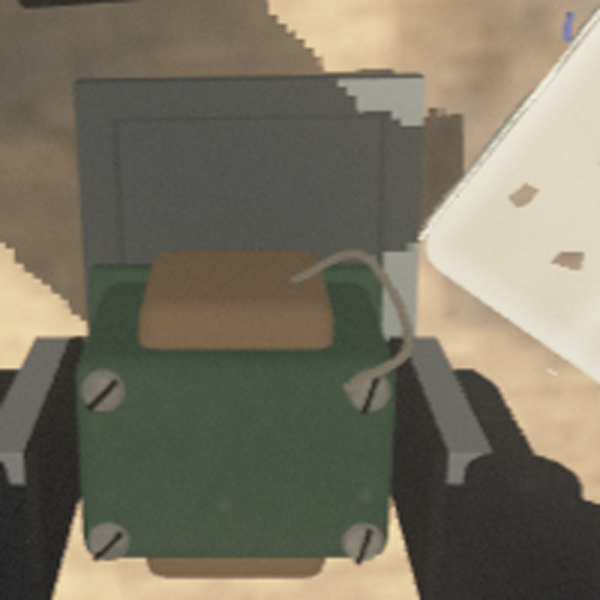

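```bash
python3 -c "
from h import *
def tri(L):
    A=np.zeros((3,3));b=np.zeros(3)
    for n,u,v in L:
        o,d=ray(env.get_calibration(n),u,v);d/=np.linalg.norm(d);M=np.eye(3)-np.outer(d,d);A+=M;b+=M@o
    p=np.linalg.solve(A,b);print(p.round(4),[ (proj(env.get_calibration(n),p)[0]-[u,v]).round(1) for n,u,v in L])
tri([('top',425,249),('side',345,163.6),('wrist',342,217)])
tri([('top',425,249),('side',345,163.6)])
tri([('top',461,207),('side',321,148.5),('wrist',485,48)])
"
```

```text
[ 0.4701 -0.4706  0.0334] [array([-0.3, -0.9]), array([-0.2,  0.3]), array([1.7, 3.7])]
[ 0.4689 -0.4706  0.0344] [array([-0.1, -0.3]), array([ 0.3, -0. ])]
[ 0.5575 -0.5486  0.0328] [array([-0.1, -1.3]), array([-0.5, -0. ]), array([0.1, 8.4])]
```

```bash
python3 -c "
from h import *
plan((.585,-.228,.1),1.5)
"
```

```text
t3.67 tcp [ 0.4678 -0.4302  0.0996] psi-4.1 tilt0.08 q6 0.78 F [ 0.6 -0.4 -2.4] w0.0450 
 shift cm [ 1.024e+01 -2.100e+01 -2.000e-02] rot deg [-0.07  0.04 -5.6 ]
```

Call:
send_rows:
  increments:
    - {"x":1.8,"y":-3.7,"z":0,"rx":0,"ry":0,"rz":-2,"hand":0.2}
    - {"x":3.6,"y":-7.4,"z":0,"rx":0,"ry":0,"rz":-4,"hand":0.2}
    - {"x":5.4,"y":-11.1,"z":0,"rx":0,"ry":0,"rz":-5.6,"hand":0.2}
    - {"x":7.2,"y":-14.8,"z":0,"rx":0,"ry":0,"rz":-5.6,"hand":0.2}
    - {"x":9,"y":-18.5,"z":0,"rx":0,"ry":0,"rz":-5.6,"hand":0.2}

```text
t: 4.08
tcp_pos: [0.572, -0.2485, 0.1001]
ee_rot: [1.0, 0.015, -0.0, -0.0]
wrist_force: [0.4, -0.9, -2.1]
grip_width: 0.0447
```

Call:
send_rows:
  increments:
    - {"x":1.1,"y":-2.5,"z":1,"rx":0,"ry":0,"rz":0,"hand":0.2}
    - {"x":1.1,"y":-2.5,"z":4,"rx":0,"ry":0,"rz":0,"hand":0.2}
    - {"x":1.1,"y":-2.5,"z":6.5,"rx":0,"ry":0,"rz":0,"hand":0.2}
    - {"x":1.1,"y":-2.5,"z":7,"rx":0,"ry":0,"rz":0,"hand":0.2}
    - {"x":1.1,"y":-2.5,"z":7,"rx":0,"ry":0,"rz":0,"hand":0.2}

```text
t: 4.5
tcp_pos: [0.5803, -0.2247, 0.0282]
ee_rot: [1.0, 0.015, -0.002, -0.001]
wrist_force: [-0.2, -0.0, -1.9]
grip_width: 0.0446
```

```bash
python3 -c "
from h import *
plan((.585,-.228,.022),1.5)
"
```

```text
t4.50 tcp [ 0.5803 -0.2247  0.0282] psi1.7 tilt0.29 q6 1.05 F [-0.2 -0.  -1.9] w0.0446 
 shift cm [0.46 0.35 0.62] rot deg [-0.15  0.25  0.18]
```

Down 0.6 cm, release, rise.

Call:
send_rows:
  increments:
    - {"x":0,"y":0,"z":0.4,"rx":0,"ry":0,"rz":0,"hand":0.2}
    - {"x":0,"y":0,"z":0.7,"rx":0,"ry":0,"rz":0,"hand":0.2}
    - {"x":0,"y":0,"z":0.7,"rx":0,"ry":0,"rz":0,"hand":0.2}
    - {"x":0,"y":0,"z":0.7,"rx":0,"ry":0,"rz":0,"hand":1}
    - {"x":0,"y":0,"z":0.7,"rx":0,"ry":0,"rz":0,"hand":1}

```text
t: 4.92
tcp_pos: [0.5819, -0.2275, 0.0244]
ee_rot: [1.0, 0.013, 0.001, 0.001]
wrist_force: [-0.2, 0.2, 0.2]
grip_width: 0.0676
```

Call:
send_rows:
  increments:
    - {"x":0,"y":0,"z":0,"rx":0,"ry":0,"rz":0,"hand":1}
    - {"x":0,"y":0,"z":-1,"rx":0,"ry":0,"rz":0,"hand":1}
    - {"x":0,"y":0,"z":-4.5,"rx":0,"ry":0,"rz":0,"hand":1}
    - {"x":0,"y":0,"z":-8.5,"rx":0,"ry":0,"rz":0,"hand":1}
    - {"x":0,"y":0,"z":-9,"rx":0,"ry":0,"rz":-7,"hand":1}

```text
t: 5.33
tcp_pos: [0.5846, -0.2286, 0.1214]
ee_rot: [0.997, 0.074, 0.005, 0.003]
wrist_force: [1.6, -0.2, 0.5]
grip_width: 0.0853
```

Call:
send_rows:
  increments:
    - {"x":0,"y":0,"z":0,"rx":0,"ry":0,"rz":-7,"hand":1}
    - {"x":0,"y":0,"z":0,"rx":0,"ry":0,"rz":-14,"hand":1}
    - {"x":0,"y":0,"z":0,"rx":0,"ry":0,"rz":-21,"hand":1}
    - {"x":0,"y":0,"z":0,"rx":0,"ry":0,"rz":-28,"hand":1}
    - {"x":0,"y":0,"z":0,"rx":0,"ry":0,"rz":-35,"hand":1}

```text
t: 5.75
tcp_pos: [0.5816, -0.227, 0.1145]
ee_rot: [0.927, 0.374, 0.0, 0.001]
wrist_force: [-0.9, -0.1, 1.0]
grip_width: 0.0857
```

Call:
send_rows:
  increments:
    - {"x":0,"y":0,"z":0,"rx":0,"ry":0,"rz":-7,"hand":1}
    - {"x":0,"y":0,"z":0,"rx":0,"ry":0,"rz":-14,"hand":1}
    - {"x":0,"y":0,"z":0,"rx":0,"ry":0,"rz":-21,"hand":1}
    - {"x":0,"y":0,"z":0,"rx":0,"ry":0,"rz":-28,"hand":1}
    - {"x":0,"y":0,"z":0,"rx":0,"ry":0,"rz":-35,"hand":1}

```text
t: 6.17
tcp_pos: [0.5815, -0.227, 0.1144]
ee_rot: [0.772, 0.636, 0.0, 0.001]
wrist_force: [-0.5, -0.9, -1.1]
grip_width: 0.0853
```

```bash
python3 -c "
from h import *
plan((.5785,-.2247,.03),91.5)
im=env.camera('wrist');cv2.imwrite('pics/w3.png',im)
"
```

```text
t6.17 tcp [ 0.5815 -0.227   0.1144] psi78.9 tilt0.07 q6 -0.30 F [-0.5 -0.9 -1.1] w0.0853 
 shift cm [ 0.17 -0.35  8.44] rot deg [  0.07   0.03 -12.58]
```

View pics/w3.png

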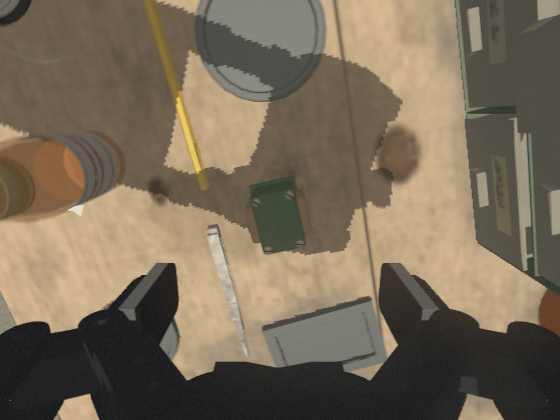

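```bash
python3 -c "
from h import *
c=env.get_calibration('wrist')
for u,v in [(278,222),(255,187),(296,184),(262,254),(305,246)]: print(onz(c,u,v,.034).round(4))
plan((.579,-.2255,.021),91.5)
"
```

```text
[ 0.581  -0.2268  0.034 ]
[ 0.571 -0.201  0.034]
[ 0.597  -0.2039  0.034 ]
[ 0.5662 -0.2471  0.034 ]
[ 0.5957 -0.2467  0.034 ]
t6.22 tcp [ 0.5816 -0.227   0.1144] psi79.3 tilt0.07 q6 -0.31 F [-0.4  0.3 -0.3] w0.0856 
 shift cm [ 0.1  -0.29  9.34] rot deg [  0.07   0.03 -12.17]
```

Call:
send_rows:
  increments:
    - {"x":0,"y":0,"z":1,"rx":0,"ry":0,"rz":-7,"hand":1}
    - {"x":0,"y":0,"z":4,"rx":0,"ry":0,"rz":-12.2,"hand":1}
    - {"x":0,"y":0,"z":7,"rx":0,"ry":0,"rz":-12.2,"hand":1}
    - {"x":0,"y":0,"z":9,"rx":0,"ry":0,"rz":-12.2,"hand":1}
    - {"x":0,"y":0,"z":9.4,"rx":0,"ry":0,"rz":-12.2,"hand":1}

```text
t: 6.63
tcp_pos: [0.5794, -0.2258, 0.0161]
ee_rot: [0.703, 0.711, -0.001, -0.003]
wrist_force: [-1.4, 0.3, -0.0]
grip_width: 0.0857
```

Call:
send_rows:
  increments:
    - {"x":0,"y":0,"z":0,"rx":0,"ry":0,"rz":0,"hand":1}
    - {"x":0,"y":0,"z":0,"rx":0,"ry":0,"rz":0,"hand":0.2}
    - {"x":0,"y":0,"z":0,"rx":0,"ry":0,"rz":0,"hand":0.2}
    - {"x":0,"y":0,"z":0,"rx":0,"ry":0,"rz":0,"hand":0.2}
    - {"x":0,"y":0,"z":0,"rx":0,"ry":0,"rz":0,"hand":0.2}

```text
t: 7.05
tcp_pos: [0.5823, -0.2273, 0.0211]
ee_rot: [0.702, 0.712, 0.0, 0.001]
wrist_force: [2.6, -1.5, 1.4]
grip_width: 0.0411
```

Call:
send_rows:
  increments:
    - {"x":0,"y":0,"z":0,"rx":0,"ry":0,"rz":0,"hand":0.2}
    - {"x":0,"y":0,"z":0,"rx":0,"ry":0,"rz":0,"hand":0.2}
    - {"x":0,"y":0,"z":0,"rx":0,"ry":0,"rz":0,"hand":0.2}

```text
t: 7.3
tcp_pos: [0.5823, -0.2273, 0.021]
ee_rot: [0.702, 0.712, 0.0, 0.002]
wrist_force: [-0.4, 1.0, 7.4]
grip_width: 0.0407
```

```bash
python3 -c "
from h import *
plan((.465,-.433,.1),86)
"
```

```text
t7.30 tcp [ 0.5823 -0.2273  0.021 ] psi90.8 tilt0.18 q6 -0.51 F [-0.4  1.   7.4] w0.0407 
 shift cm [-20.42 -11.98  -7.9 ] rot deg [0.16 0.08 4.76]
```

Call:
send_rows:
  increments:
    - {"x":0,"y":0,"z":-3,"rx":0,"ry":0,"rz":0,"hand":0.2}
    - {"x":0,"y":0,"z":-6.5,"rx":0,"ry":0,"rz":0,"hand":0.2}
    - {"x":-2,"y":-1.2,"z":-8,"rx":0,"ry":0,"rz":2,"hand":0.2}
    - {"x":-5.4,"y":-3.2,"z":-8,"rx":0,"ry":0,"rz":4.8,"hand":0.2}
    - {"x":-8.8,"y":-5.2,"z":-8,"rx":0,"ry":0,"rz":4.8,"hand":0.2}

```text
t: 7.72
tcp_pos: [0.5311, -0.3158, 0.1012]
ee_rot: [0.731, 0.682, 0.0, 0.002]
wrist_force: [0.6, 0.4, -3.6]
grip_width: 0.0406
```

```bash
python3 -c "
from h import *
plan((.465,-.433,.1),86)
"
```

```text
t7.72 tcp [ 0.5311 -0.3158  0.1012] psi86.0 tilt0.20 q6 -0.59 F [ 0.6  0.4 -3.6] w0.0406 
 shift cm [-12.15  -5.78   0.13] rot deg [ 0.16  0.11 -0.  ]
```

Call:
send_rows:
  increments:
    - {"x":-3.6,"y":-1.7,"z":0,"rx":0,"ry":0,"rz":0,"hand":0.2}
    - {"x":-7.2,"y":-3.4,"z":0,"rx":0,"ry":0,"rz":0,"hand":0.2}
    - {"x":-10.6,"y":-5,"z":0,"rx":0,"ry":0,"rz":0,"hand":0.2}
    - {"x":-12,"y":-5.8,"z":0,"rx":0,"ry":0,"rz":0,"hand":0.2}
    - {"x":-12,"y":-5.8,"z":0,"rx":0,"ry":0,"rz":0,"hand":0.2}

```text
t: 8.13
tcp_pos: [0.4616, -0.4347, 0.0992]
ee_rot: [0.733, 0.68, -0.001, 0.0]
wrist_force: [-0.1, -0.8, -2.3]
grip_width: 0.0403
```

Call:
send_rows:
  increments:
    - {"x":0,"y":0,"z":0,"rx":0,"ry":0,"rz":0,"hand":0.2}
    - {"x":0,"y":0,"z":0,"rx":0,"ry":0,"rz":0,"hand":0.2}

```text
t: 8.3
tcp_pos: [0.4646, -0.4301, 0.0991]
ee_rot: [0.731, 0.682, 0.0, -0.0]
wrist_force: [-0.3, 0.0, -1.9]
grip_width: 0.0407
```

```bash
python3 -c "
from h import *
plan((.465,-.433,.1),86)
im=env.camera('wrist');cv2.imwrite('pics/w4.png',im)
im=env.camera('top');cv2.imwrite('pics/t4.png',cv2.resize(im[180:320,330:490],None,fx=4,fy=4))
"
```

```text
t8.30 tcp [ 0.4646 -0.4301  0.0991] psi86.0 tilt0.05 q6 -0.80 F [-0.3  0.  -1.9] w0.0407 
 shift cm [-0.29  0.06 -0.09] rot deg [-0.01 -0.05 -0.01]
```

View pics/w4.png

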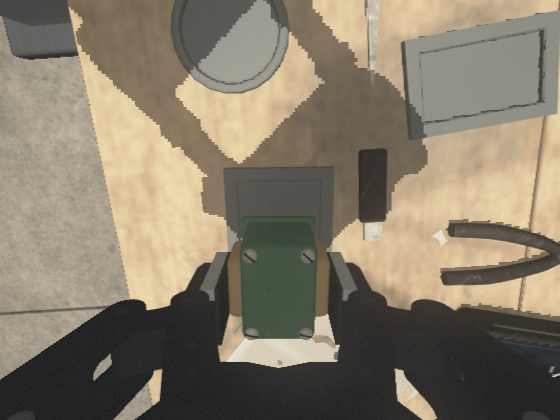

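```bash
python3 -c "
from h import *
c=env.get_calibration('wrist')
p=onz(c,278.5,168,.007);print(p, p[:2]-.039*np.array([np.sin(np.radians(4)),np.cos(np.radians(4))]))
a,b=onz(c,226,200,.007),onz(c,334,200,.007);print(a,b,(a+b)/2)
plan((.465,-.434,.024),86)
"
```

```text
[ 0.46713637 -0.39560836  0.007     ] [ 0.46441587 -0.43451335]
[ 0.42992932 -0.41501295  0.007     ] [ 0.50337657 -0.42004236  0.007     ] [ 0.46665294 -0.41752766  0.007     ]
t8.40 tcp [ 0.4651 -0.4297  0.0992] psi86.1 tilt0.03 q6 -0.80 F [ 0.2  0.3 -2.3] w0.0410 
 shift cm [-0.44  0.02  7.52] rot deg [-0.01 -0.03  0.08]
```

Call:
send_rows:
  increments:
    - {"x":-0.4,"y":0,"z":2,"rx":0,"ry":0,"rz":0,"hand":0.2}
    - {"x":-0.4,"y":0,"z":4.5,"rx":0,"ry":0,"rz":0,"hand":0.2}
    - {"x":-0.4,"y":0,"z":5.8,"rx":0,"ry":0,"rz":0,"hand":0.2}
    - {"x":-0.4,"y":0,"z":6.6,"rx":0,"ry":0,"rz":0,"hand":0.2}
    - {"x":-0.4,"y":0,"z":6.9,"rx":0,"ry":0,"rz":0,"hand":0.2}

```text
t: 8.82
tcp_pos: [0.4643, -0.4336, 0.0288]
ee_rot: [0.731, 0.682, 0.0, -0.001]
wrist_force: [-0.3, -0.1, -2.2]
grip_width: 0.0409
```

Call:
send_rows:
  increments:
    - {"x":0,"y":0,"z":0.3,"rx":0,"ry":0,"rz":0,"hand":0.2}
    - {"x":0,"y":0,"z":0.5,"rx":0,"ry":0,"rz":0,"hand":0.2}
    - {"x":0,"y":0,"z":0.5,"rx":0,"ry":0,"rz":0,"hand":0.2}

```text
t: 9.07
tcp_pos: [0.4644, -0.4353, 0.0258]
ee_rot: [0.731, 0.682, -0.0, 0.001]
wrist_force: [0.1, 0.4, -2.6]
grip_width: 0.0407
```

Call:
send_rows:
  increments:
    - {"x":0,"y":0,"z":0.17,"rx":0,"ry":0,"rz":0,"hand":0.2}
    - {"x":0,"y":0,"z":0.17,"rx":0,"ry":0,"rz":0,"hand":0.2}
    - {"x":0,"y":0,"z":0.17,"rx":0,"ry":0,"rz":0,"hand":0.75}
    - {"x":0,"y":0,"z":0.17,"rx":0,"ry":0,"rz":0,"hand":0.75}
    - {"x":0,"y":0,"z":0.17,"rx":0,"ry":0,"rz":0,"hand":0.75}

```text
t: 9.48
tcp_pos: [0.4642, -0.4355, 0.0241]
ee_rot: [0.732, 0.682, -0.0, 0.001]
wrist_force: [-0.3, -0.4, -0.2]
grip_width: 0.0643
```

Call:
send_rows:
  increments:
    - {"x":0,"y":0,"z":0,"rx":0,"ry":0,"rz":0,"hand":0.75}
    - {"x":0,"y":0,"z":-1,"rx":0,"ry":0,"rz":0,"hand":0.75}
    - {"x":0,"y":0,"z":-4,"rx":0,"ry":0,"rz":0,"hand":0.75}
    - {"x":0,"y":0,"z":-8,"rx":0,"ry":0,"rz":0,"hand":1}
    - {"x":0,"y":0,"z":-12,"rx":0,"ry":0,"rz":0,"hand":1}

```text
t: 9.9
tcp_pos: [0.4635, -0.4346, 0.1449]
ee_rot: [0.732, 0.682, 0.0, -0.001]
wrist_force: [1.5, -0.9, 0.2]
grip_width: 0.0848
```

```bash
python3 -c "
from h import *
im=env.camera('wrist');cv2.imwrite('pics/w5.png',im)
plan((.56,.04,.2),6)
"
```

```text
t9.95 tcp [ 0.4665 -0.438   0.155 ] psi86.0 tilt0.80 q6 -0.80 F [ 2.8 -3.1  6.9] w0.0855 
 shift cm [48.29  6.02 -4.93] rot deg [ 0.86  0.09 79.98]
```

View pics/w5.png

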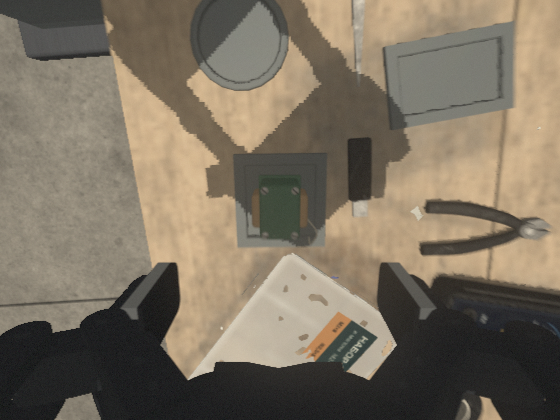

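Call:
send_rows:
  increments:
    - {"x":4,"y":0.5,"z":-2,"rx":0,"ry":0,"rz":7,"hand":1}
    - {"x":8,"y":1,"z":-4,"rx":0,"ry":0,"rz":14,"hand":1}
    - {"x":12,"y":1.5,"z":-5,"rx":0,"ry":0,"rz":21,"hand":1}
    - {"x":16,"y":2,"z":-5,"rx":0,"ry":0,"rz":28,"hand":1}
    - {"x":20,"y":2.5,"z":-5,"rx":0,"ry":0,"rz":35,"hand":1}

```text
t: 10.37
tcp_pos: [0.5023, -0.242, 0.1955]
ee_rot: [0.903, 0.43, 0.001, 0.002]
wrist_force: [0.7, 0.2, -0.3]
grip_width: 0.0854
```

```bash
python3 -c "
from h import *
plan((.555,.04,.2),6)
"
```

```text
t10.37 tcp [ 0.5023 -0.242   0.1955] psi50.9 tilt0.21 q6 0.10 F [ 0.7  0.2 -0.3] w0.0854 
 shift cm [ 25.21 -13.68  -0.49] rot deg [ 0.18 -0.1  44.94]
```

Call:
send_rows:
  increments:
    - {"x":3.6,"y":-1.9,"z":0,"rx":0,"ry":0,"rz":7,"hand":1}
    - {"x":7.2,"y":-3.8,"z":0,"rx":0,"ry":0,"rz":14,"hand":1}
    - {"x":10.8,"y":-5.7,"z":0,"rx":0,"ry":0,"rz":21,"hand":1}
    - {"x":14.4,"y":-7.6,"z":0,"rx":0,"ry":0,"rz":28,"hand":1}
    - {"x":18,"y":-9.5,"z":0,"rx":0,"ry":0,"rz":35,"hand":1}

```text
t: 10.78
tcp_pos: [0.5382, -0.0542, 0.1944]
ee_rot: [0.987, 0.158, 0.001, 0.0]
wrist_force: [1.1, 1.0, 0.3]
grip_width: 0.0853
```

```bash
python3 -c "
from h import *
plan((.555,.04,.2),6)
"
```

```text
t10.78 tcp [ 0.5382 -0.0542  0.1944] psi18.2 tilt0.08 q6 1.01 F [1.1 1.  0.3] w0.0853 
 shift cm [ 4.54 -8.42 -0.56] rot deg [ 0.04 -0.07 12.17]
```

Call:
send_rows:
  increments:
    - {"x":2,"y":-4,"z":0,"rx":0,"ry":0,"rz":6,"hand":1}
    - {"x":4,"y":-7,"z":0,"rx":0,"ry":0,"rz":9.5,"hand":1}
    - {"x":4,"y":-7.6,"z":0,"rx":0,"ry":0,"rz":9.5,"hand":1}
    - {"x":4,"y":-7.6,"z":0,"rx":0,"ry":0,"rz":9.5,"hand":1}
    - {"x":4,"y":-7.6,"z":0,"rx":0,"ry":0,"rz":9.5,"hand":1}

```text
t: 11.2
tcp_pos: [0.5517, 0.0287, 0.1939]
ee_rot: [0.997, 0.079, 0.0, 0.0]
wrist_force: [-0.2, -0.6, -0.1]
grip_width: 0.0854
```

```bash
python3 -c "
from h import *
plan((.555,.04,.2),6)
c=env.get_calibration('wrist')
im=env.camera('wrist');cv2.imwrite('pics/w6.png',im)
print(c)
"
```

```text
t11.20 tcp [0.5517 0.0287 0.1939] psi9.1 tilt0.05 q6 1.33 F [-0.2 -0.6 -0.1] w0.0854 
 shift cm [ 0.5  -1.07 -0.61] rot deg [ 0.04 -0.02  3.12]
{'camera_matrix': array([[338.45807759,   0.        , 278.13786945],
       [  0.        , 338.45807759, 209.39881785],
       [  0.        ,   0.        ,   1.        ]]), 'rvec': array([-2.22321302,  1.89538726,  0.26066453]), 'tvec': array([-0.059057  ,  0.50621062,  0.4803644 ])}
```

View pics/w6.png

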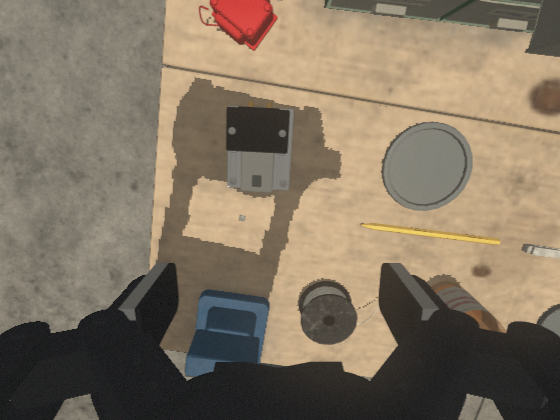

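```bash
python3 -c "
from h import *
im=cv2.imread('pics/w6.png')
cv2.imwrite('pics/w6c.png',cv2.resize(im[95:205,205:315],None,fx=5.4,fy=5.4,interpolation=cv2.INTER_CUBIC))
"
```

```text
(no output)
```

View pics/w6c.png

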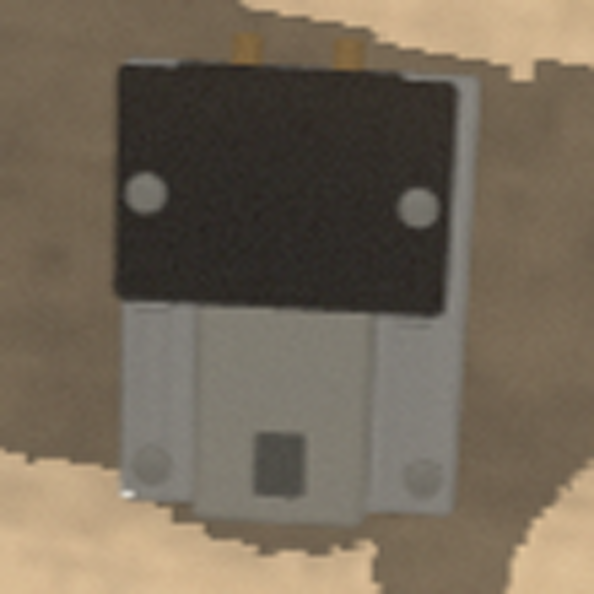

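```bash
python3 -c "
from h import *
c=env.get_calibration('wrist')
f=lambda a,b,z: onz(c,205+a/5.4,95+b/5.4,z)[:2].round(4)
print('relay end',f(193,513,.04),f(362,523,.04),'at bridge',f(195,307,.04),f(375,313,.04))
print('bridge',f(116,297,.049),f(443,315,.049),f(122,65,.049),f(458,85,.049))
print('plate',f(120,495,.006),f(452,515,.006))
for n,(u,v),z in [('sn',(427,166),.007)]: print(n,onz(c,u,v,z))
"
```

```text
relay end [0.5518 0.0605] [0.5544 0.0336] at bridge [0.5842 0.0643] [0.5876 0.0366]
bridge [0.5849 0.0754] [0.5899 0.0266] [0.6181 0.0784] [0.623  0.0299]
plate [0.545  0.0763] [0.5507 0.0173]
sn [ 0.59449288 -0.10763799  0.007     ]
```

```bash
python3 -c "
from h import *
plan((.567,.0485,.09),5.9)
"
```

```text
t11.25 tcp [0.5517 0.0279 0.1938] psi9.0 tilt0.04 q6 1.33 F [ 0.2 -0.9  0.6] w0.0850 
 shift cm [ 1.83 -1.81 10.38] rot deg [ 0.04 -0.02  3.13]
```

Call:
send_rows:
  increments:
    - {"x":1,"y":-1,"z":2,"rx":0,"ry":0,"rz":3.1,"hand":1}
    - {"x":1.8,"y":-1.8,"z":5,"rx":0,"ry":0,"rz":3.1,"hand":1}
    - {"x":1.8,"y":-1.8,"z":9,"rx":0,"ry":0,"rz":3.1,"hand":1}
    - {"x":1.8,"y":-1.8,"z":10.8,"rx":0,"ry":0,"rz":3.1,"hand":1}
    - {"x":1.8,"y":-1.8,"z":10.8,"rx":0,"ry":0,"rz":3.1,"hand":1}

```text
t: 11.67
tcp_pos: [0.5639, 0.0476, 0.0811]
ee_rot: [0.999, 0.05, -0.004, -0.0]
wrist_force: [-0.8, 0.3, 0.2]
grip_width: 0.0856
```

```bash
python3 -c "
from h import *
plan((.567,.0485,.026),5.9)
im=env.camera('wrist');cv2.imwrite('pics/w7.png',im)
"
```

```text
t11.67 tcp [0.5639 0.0476 0.0811] psi5.8 tilt0.50 q6 1.42 F [-0.8  0.3  0.2] w0.0856 
 shift cm [ 0.36 -0.05  5.51] rot deg [-0.06  0.5  -0.11]
```

View pics/w7.png

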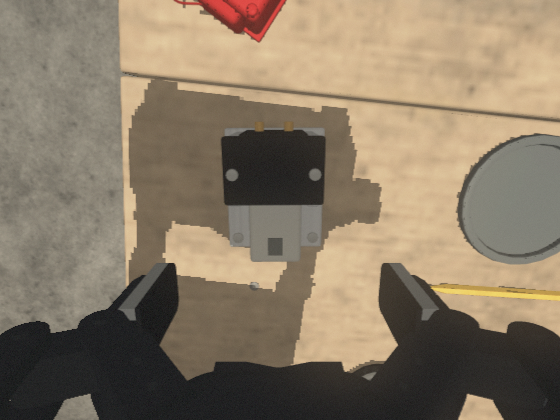

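Call:
send_rows:
  increments:
    - {"x":0.2,"y":0,"z":2,"rx":0,"ry":0,"rz":0,"hand":1}
    - {"x":0.2,"y":0,"z":4,"rx":0,"ry":0,"rz":0,"hand":1}
    - {"x":0.2,"y":0,"z":5,"rx":0,"ry":0,"rz":0,"hand":1}
    - {"x":0.2,"y":0,"z":5.5,"rx":0,"ry":0,"rz":0,"hand":1}
    - {"x":0.2,"y":0,"z":5.5,"rx":0,"ry":0,"rz":0,"hand":1}

```text
t: 12.13
tcp_pos: [0.569, 0.0489, 0.0308]
ee_rot: [0.999, 0.051, 0.0, 0.0]
wrist_force: [1.2, -0.5, 0.1]
grip_width: 0.0853
```

```bash
python3 -c "
from h import *
plan((.567,.0485,.026),5.9)
im=env.camera('wrist');cv2.imwrite('pics/w8.png',im)
"
```

```text
t12.13 tcp [0.569  0.0489 0.0308] psi5.9 tilt0.01 q6 1.42 F [ 1.2 -0.5  0.1] w0.0853 
 shift cm [-0.2   0.02  0.48] rot deg [ 0.01 -0.01 -0.04]
```

View pics/w8.png

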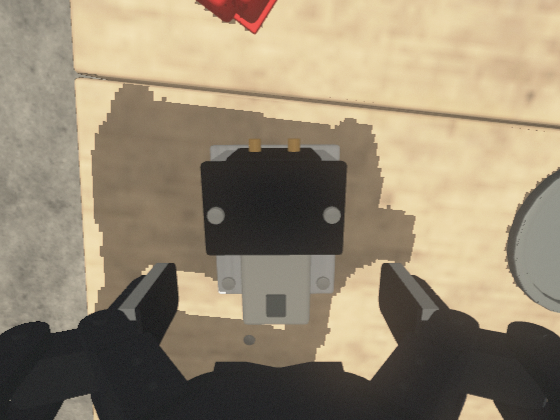

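Call:
send_rows:
  increments:
    - {"x":-0.2,"y":-0.1,"z":0.5,"rx":0,"ry":0,"rz":0,"hand":1}
    - {"x":-0.2,"y":-0.1,"z":0.5,"rx":0,"ry":0,"rz":0,"hand":1}
    - {"x":-0.2,"y":-0.1,"z":0.5,"rx":0,"ry":0,"rz":0,"hand":0.5}
    - {"x":-0.2,"y":-0.1,"z":0.5,"rx":0,"ry":0,"rz":0,"hand":0.5}
    - {"x":-0.2,"y":-0.1,"z":0.5,"rx":0,"ry":0,"rz":0,"hand":0.5}

```text
t: 12.6
tcp_pos: [0.567, 0.0504, 0.0259]
ee_rot: [0.999, 0.052, 0.0, 0.0]
wrist_force: [-0.6, -0.8, 0.1]
grip_width: 0.0516
```

```bash
python3 -c "
from h import *
plan((.567,.0485,.026),5.9)
im=env.camera('wrist');cv2.imwrite('pics/w9.png',im)
"
```

```text
t12.60 tcp [0.567  0.0504 0.0259] psi5.9 tilt0.05 q6 1.42 F [-0.6 -0.8  0.1] w0.0516 
 shift cm [-0.02  0.19 -0.01] rot deg [ 0.01 -0.04  0.01]
```

View pics/w9.png

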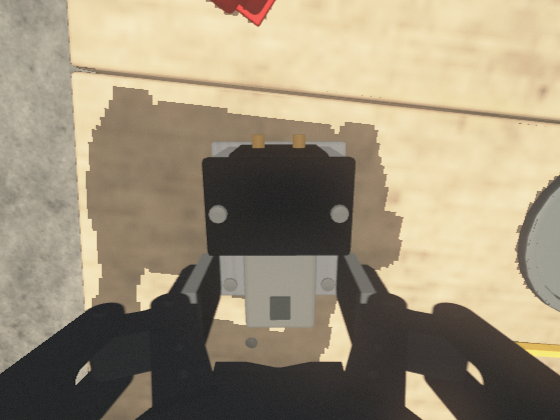

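Call:
send_rows:
  increments:
    - {"x":0,"y":0,"z":0,"rx":0,"ry":0,"rz":0,"hand":0.1}
    - {"x":0,"y":0,"z":0,"rx":0,"ry":0,"rz":0,"hand":0.1}
    - {"x":0,"y":0,"z":0,"rx":0,"ry":0,"rz":0,"hand":0.1}
    - {"x":0,"y":0,"z":0,"rx":0,"ry":0,"rz":0,"hand":0.1}
    - {"x":0,"y":0,"z":0,"rx":0,"ry":0,"rz":0,"hand":0.1}

```text
t: 13.07
tcp_pos: [0.567, 0.0504, 0.0258]
ee_rot: [0.999, 0.051, 0.0, 0.0]
wrist_force: [-0.8, 0.6, 4.7]
grip_width: 0.0268
```

Call:
send_rows:
  increments:
    - {"x":0,"y":0,"z":0,"rx":0,"ry":0,"rz":0,"hand":0.1}
    - {"x":0,"y":0,"z":0,"rx":0,"ry":0,"rz":0,"hand":0.1}

```text
t: 13.23
tcp_pos: [0.567, 0.0504, 0.0259]
ee_rot: [0.999, 0.052, 0.0, 0.0]
wrist_force: [0.4, 0.2, 5.7]
grip_width: 0.027
```

Call:
send_rows:
  increments:
    - {"x":-0.5,"y":0,"z":-0.05,"rx":0,"ry":0,"rz":0,"hand":0.1}
    - {"x":-1.3,"y":0,"z":-0.05,"rx":0,"ry":0,"rz":0,"hand":0.1}
    - {"x":-2.3,"y":0,"z":-0.05,"rx":0,"ry":0,"rz":0,"hand":0.1}
    - {"x":-3.3,"y":0,"z":-0.05,"rx":0,"ry":0,"rz":0,"hand":0.1}
    - {"x":-4.3,"y":0,"z":-0.05,"rx":0,"ry":0,"rz":0,"hand":0.1}

```text
t: 13.65
tcp_pos: [0.5229, 0.0458, 0.0258]
ee_rot: [0.999, 0.051, -0.0, 0.0]
wrist_force: [1.0, -0.2, -0.1]
grip_width: 0.0267
```

Call:
send_rows:
  increments:
    - {"x":-0.5,"y":0,"z":-0.05,"rx":0,"ry":0,"rz":0,"hand":0.1}
    - {"x":-0.5,"y":0,"z":-0.1,"rx":0,"ry":0,"rz":0,"hand":0.1}

```text
t: 13.82
tcp_pos: [0.5169, 0.0454, 0.0266]
ee_rot: [0.999, 0.051, -0.001, -0.0]
wrist_force: [0.1, -0.4, -1.2]
grip_width: 0.0269
```

```bash
python3 -c "
from h import *
plan((.567,.0485,.026),5.9)
im=env.camera('wrist');cv2.imwrite('pics/w10.png',im)
"
```

```text
t13.82 tcp [0.5169 0.0454 0.0266] psi5.9 tilt0.16 q6 1.41 F [ 0.1 -0.4 -1.2] w0.0269 
 shift cm [5.01 0.21 0.04] rot deg [-0.02  0.16 -0.01]
```

View pics/w10.png

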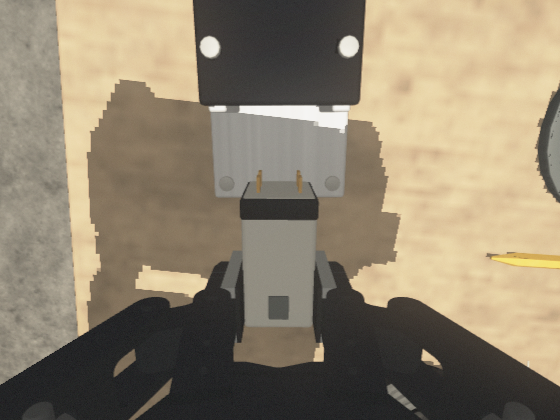

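Call:
send_rows:
  increments:
    - {"x":0,"y":0,"z":-3,"rx":0,"ry":0,"rz":0,"hand":0.1}
    - {"x":0,"y":0,"z":-7,"rx":0,"ry":0,"rz":0,"hand":0.1}
    - {"x":1,"y":2,"z":-10,"rx":0,"ry":0,"rz":0,"hand":0.1}
    - {"x":2,"y":6,"z":-10.5,"rx":0,"ry":0,"rz":0,"hand":0.1}
    - {"x":2.3,"y":10,"z":-10.5,"rx":0,"ry":0,"rz":0,"hand":0.1}

```text
t: 14.28
tcp_pos: [0.5552, -0.0522, 0.1352]
ee_rot: [0.999, 0.053, 0.004, 0.001]
wrist_force: [1.7, 0.1, -2.0]
grip_width: 0.0272
```

```bash
python3 -c "
from h import *
plan((.5813,-.3496,.13),6.2)
"
```

```text
t14.28 tcp [ 0.5552 -0.0522  0.1352] psi6.1 tilt0.43 q6 1.23 F [ 1.7  0.1 -2. ] w0.0272 
 shift cm [-0.57 29.84  0.59] rot deg [ 0.14 -0.41 -0.11]
```

Call:
send_rows:
  increments:
    - {"x":0,"y":4,"z":0,"rx":0,"ry":0,"rz":0,"hand":0.1}
    - {"x":-0.2,"y":8,"z":0,"rx":0,"ry":0,"rz":0,"hand":0.1}
    - {"x":-0.3,"y":12,"z":0,"rx":0,"ry":0,"rz":0,"hand":0.1}
    - {"x":-0.5,"y":16,"z":0,"rx":0,"ry":0,"rz":0,"hand":0.1}
    - {"x":-0.6,"y":20,"z":0,"rx":0,"ry":0,"rz":0,"hand":0.1}

```text
t: 14.7
tcp_pos: [0.5665, -0.2533, 0.1317]
ee_rot: [0.999, 0.051, -0.0, -0.0]
wrist_force: [1.1, 1.2, -1.0]
grip_width: 0.0269
```

Call:
send_rows:
  increments:
    - {"x":0,"y":4,"z":0,"rx":0,"ry":0,"rz":0,"hand":0.1}
    - {"x":0,"y":7.5,"z":1,"rx":0,"ry":0,"rz":0,"hand":0.1}
    - {"x":0,"y":9,"z":3,"rx":0,"ry":0,"rz":0,"hand":0.1}
    - {"x":0,"y":9,"z":4,"rx":0,"ry":0,"rz":0,"hand":0.1}
    - {"x":0,"y":9,"z":4,"rx":0,"ry":0,"rz":0,"hand":0.1}

```text
t: 15.12
tcp_pos: [0.5741, -0.3405, 0.0881]
ee_rot: [0.999, 0.051, -0.002, -0.002]
wrist_force: [-1.0, 0.8, -1.4]
grip_width: 0.0269
```

```bash
python3 -c "
from h import *
plan((.5813,-.3496,.05),6.2)
im=env.camera('wrist');cv2.imwrite('pics/w11.png',im)
"
```

```text
t15.12 tcp [ 0.5741 -0.3405  0.0881] psi5.8 tilt0.38 q6 0.82 F [-1.   0.8 -1.4] w0.0269 
 shift cm [0.64 1.   3.8 ] rot deg [-0.27  0.27 -0.41]
```

View pics/w11.png

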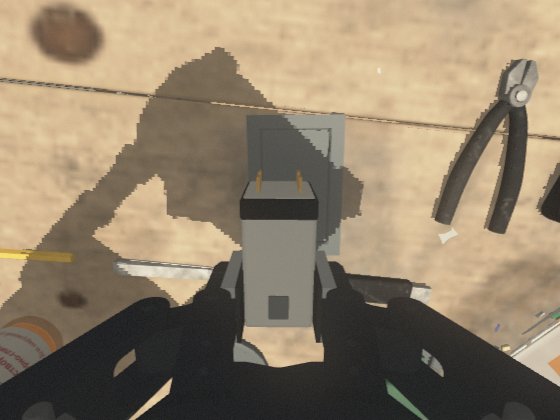

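```bash
python3 -c "
from h import *
c=env.get_calibration('wrist')
p=onz(c,296,114.5,.007);print(p, p[:2]-.046*np.array([np.cos(np.radians(6)),np.sin(np.radians(6))]))
a,b=onz(c,247.5,170,.007),onz(c,344.5,170,.007);print(a,b,np.linalg.norm(a-b))
f=lambda u,v,z:onz(c,u,v,z)[:2].round(4)
s=env.sense();print(s['tcp_pos'], 'relay top end z', s['tcp_pos'][2]+.0141, f(279,325,s['tcp_pos'][2]+.0141))
plan((.5813,-.3496,.05),6.2)
"
```

```text
[ 0.64325937 -0.34339146  0.007     ] [ 0.59751137 -0.34819977]
[ 0.60625881 -0.31660747  0.007     ] [ 0.6126072 -0.3780804  0.007    ] 0.061799869566026726
[ 0.57499382 -0.33974872  0.08989518] relay top end z 0.10399518175042058 [ 0.5621 -0.3415]
t15.17 tcp [ 0.575  -0.3397  0.0899] psi5.9 tilt0.26 q6 0.82 F [ 0.1  0.7 -1.5] w0.0268 
 shift cm [0.54 1.06 3.98] rot deg [-0.19  0.18 -0.32]
```

Call:
send_rows:
  increments:
    - {"x":0.55,"y":1.05,"z":1,"rx":0,"ry":0,"rz":0,"hand":0.1}
    - {"x":0.55,"y":1.05,"z":3,"rx":0,"ry":0,"rz":0,"hand":0.1}
    - {"x":0.55,"y":1.05,"z":4.6,"rx":0,"ry":0,"rz":0,"hand":0.1}
    - {"x":0.55,"y":1.05,"z":5.6,"rx":0,"ry":0,"rz":0,"hand":0.1}
    - {"x":0.55,"y":1.05,"z":6,"rx":0,"ry":0,"rz":0,"hand":0.1}

```text
t: 15.58
tcp_pos: [0.5824, -0.349, 0.0311]
ee_rot: [0.999, 0.052, -0.001, -0.001]
wrist_force: [-1.0, -0.8, 0.2]
grip_width: 0.0274
```

Call:
send_rows:
  increments:
    - {"x":0,"y":0,"z":0.2,"rx":0,"ry":0,"rz":0,"hand":0.1}
    - {"x":0,"y":0,"z":0.2,"rx":0,"ry":0,"rz":0,"hand":0.1}

```text
t: 15.75
tcp_pos: [0.583, -0.3503, 0.0307]
ee_rot: [0.999, 0.052, 0.0, 0.0]
wrist_force: [-0.1, -0.3, -1.1]
grip_width: 0.0267
```

```bash
python3 -c "
from h import *
plan((.5813,-.3496,.023),6.2)
im=env.camera('wrist');cv2.imwrite('pics/w12.png',im)
"
```

```text
t15.75 tcp [ 0.583  -0.3503  0.0307] psi5.9 tilt0.05 q6 0.81 F [-0.1 -0.3 -1.1] w0.0267 
 shift cm [-0.17 -0.09  0.77] rot deg [ 0.04 -0.04 -0.26]
```

View pics/w12.png

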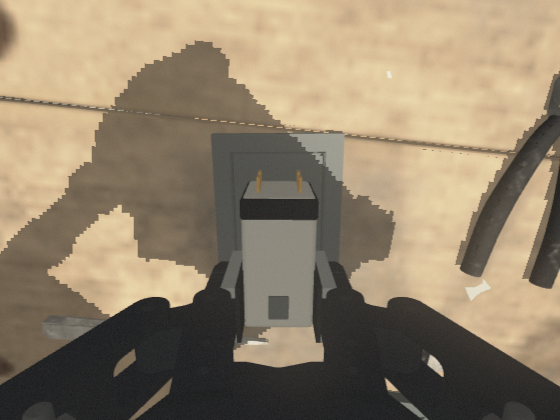

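Call:
send_rows:
  increments:
    - {"x":-0.2,"y":-0.05,"z":0.4,"rx":0,"ry":0,"rz":0,"hand":0.1}
    - {"x":-0.2,"y":-0.05,"z":0.7,"rx":0,"ry":0,"rz":0,"hand":0.1}
    - {"x":-0.2,"y":-0.05,"z":0.77,"rx":0,"ry":0,"rz":0,"hand":0.1}
    - {"x":-0.2,"y":-0.05,"z":0.77,"rx":0,"ry":0,"rz":0,"hand":0.1}
    - {"x":-0.2,"y":-0.05,"z":0.77,"rx":0,"ry":0,"rz":0,"hand":0.7}

```text
t: 16.22
tcp_pos: [0.5806, -0.3505, 0.0226]
ee_rot: [0.999, 0.051, 0.0, 0.0]
wrist_force: [0.5, -0.3, 0.4]
grip_width: 0.0378
```

Call:
send_rows:
  increments:
    - {"x":0,"y":0,"z":0,"rx":0,"ry":0,"rz":0,"hand":0.7}
    - {"x":0,"y":0,"z":0,"rx":0,"ry":0,"rz":0,"hand":0.7}
    - {"x":0,"y":0,"z":-1,"rx":0,"ry":0,"rz":0,"hand":0.7}
    - {"x":0,"y":0,"z":-4,"rx":0,"ry":0,"rz":0,"hand":0.7}
    - {"x":0,"y":0,"z":-8,"rx":0,"ry":0,"rz":0,"hand":0.7}

```text
t: 16.63
tcp_pos: [0.5788, -0.3491, 0.1001]
ee_rot: [0.999, 0.051, -0.003, -0.002]
wrist_force: [1.0, -0.2, -0.2]
grip_width: 0.0596
```

Call:
send_rows:
  increments:
    - {"x":0,"y":0,"z":-4,"rx":0,"ry":0,"rz":0,"hand":1}
    - {"x":0,"y":0,"z":-7,"rx":0,"ry":0,"rz":0,"hand":1}

```text
t: 16.8
tcp_pos: [0.5811, -0.3508, 0.1768]
ee_rot: [0.999, 0.051, 0.002, 0.001]
wrist_force: [0.4, -0.5, 0.4]
grip_width: 0.0814
```

```bash
python3 -c "
from h import *
plan((.43,-.045,.2),90)
im=env.camera('wrist');cv2.imwrite('pics/w13.png',im)
"
```

```text
t16.80 tcp [ 0.5811 -0.3508  0.1768] psi5.9 tilt0.23 q6 0.81 F [ 0.4 -0.5  0.4] w0.0814 
 shift cm [-11.88 -31.96  -2.45] rot deg [ 2.60e-01 -2.00e-02 -8.41e+01]
```

View pics/w13.png

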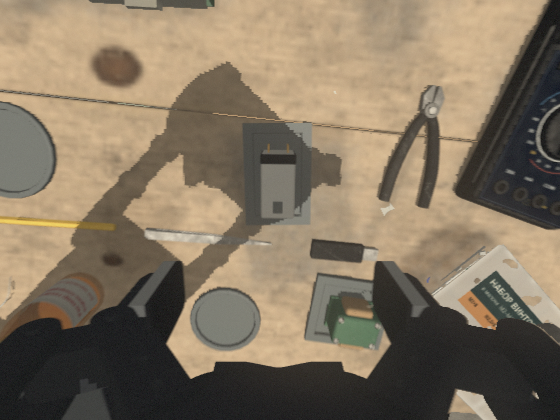

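```bash
python3 -c "
from h import *
im=env.camera('top');cv2.imwrite('pics/t5.png',im)
cv2.imwrite('pics/t5v.png',cv2.resize(im[240:340,140:260],None,fx=6,fy=6,interpolation=cv2.INTER_CUBIC))
im=cv2.imread('pics/side0.png')
cv2.imwrite('pics/sideV.png',cv2.resize(im[235:345,285:395],None,fx=5.4,fy=5.4,interpolation=cv2.INTER_CUBIC))
"
```

```text
(no output)
```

View pics/t5v.png

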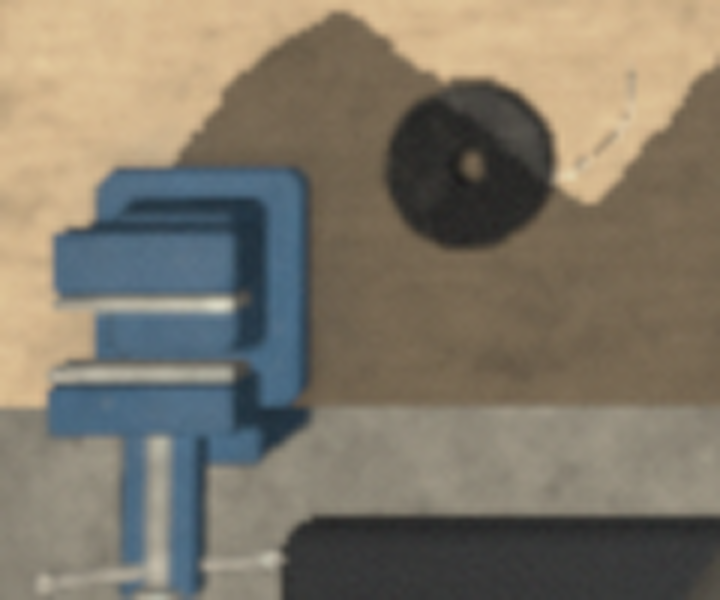

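View pics/sideV.png

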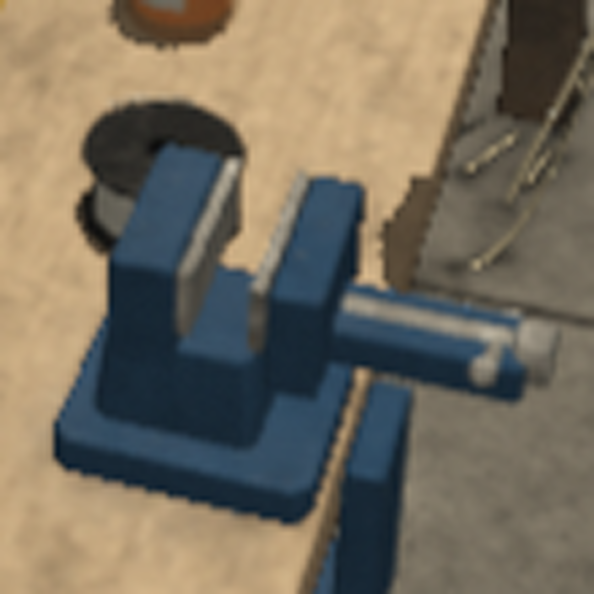

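View pics/t5.png

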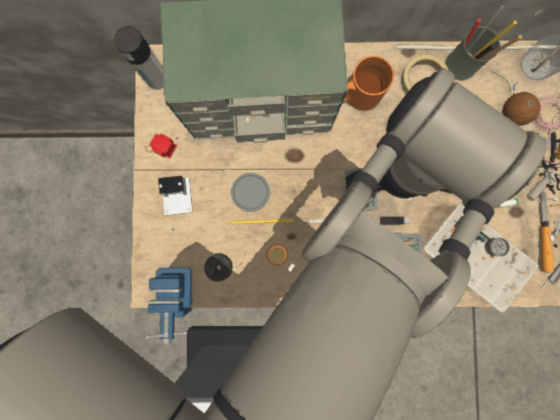

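```bash
python3 -c "
from h import *
def tri(L):
    A=np.zeros((3,3));b=np.zeros(3)
    for n,u,v in L:
        o,d=ray(env.get_calibration(n),u,v);d/=np.linalg.norm(d);M=np.eye(3)-np.outer(d,d);A+=M;b+=M@o
    p=np.linalg.solve(A,b);print(p.round(4),[ (proj(env.get_calibration(n),p)[0]-[u,v]).round(1) for n,u,v in L])
tri([('top',180,278.7),('side',285+165/5.4,235+148/5.4)])
tri([('top',140+240/6,240+298/6),('side',285+238/5.4,235+160/5.4)])
c=env.get_calibration('top')
print('base',onz(c,191,285,.012),'hole',onz(c,140+472/6,240+165/6,.03))
w=[(388,165),(555,160),(470,78),(468,248)]
for a,b in w: print(onz(c,140+a/6,240+b/6,.03).round(4))
"
```

```text
[0.4135 0.0231 0.0815] [array([0.1, 0.3]), array([-0.3, -0. ])]
[0.3911 0.0225 0.0818] [array([0.2, 0.9]), array([-1.1, -0. ])]
base [0.39491009 0.01680156 0.012     ] hole [ 0.43235839 -0.0443454   0.03      ]
[ 0.4325 -0.0152  0.03  ]
[ 0.4339 -0.0731  0.03  ]
[ 0.4623 -0.0435  0.03  ]
[ 0.4039 -0.0431  0.03  ]
```

```bash
python3 -c "
from h import *
plan((.433,-.044,.2),-80)"
```

```text
t16.90 tcp [ 0.583  -0.3522  0.1805] psi5.9 tilt0.77 q6 0.81 F [ 1.5 -0.5 -0.2] w0.0853 
 shift cm [-11.73 -32.18  -2.36] rot deg [ 1.00e-02 -8.40e-01  8.59e+01]
```

Call:
send_rows:
  increments:
    - {"x":-1.2,"y":-3.4,"z":-1,"rx":0,"ry":0,"rz":7,"hand":1}
    - {"x":-2.5,"y":-7,"z":-2,"rx":0,"ry":0,"rz":14,"hand":1}
    - {"x":-3.8,"y":-10.5,"z":-2.4,"rx":0,"ry":0,"rz":21,"hand":1}
    - {"x":-5.1,"y":-14,"z":-2.4,"rx":0,"ry":0,"rz":28,"hand":1}
    - {"x":-6.4,"y":-17.5,"z":-2.4,"rx":0,"ry":0,"rz":35,"hand":1}

```text
t: 17.32
tcp_pos: [0.4977, -0.1814, 0.1966]
ee_rot: [0.967, -0.254, 0.0, 0.0]
wrist_force: [1.1, 1.3, 0.6]
grip_width: 0.0854
```

```bash
python3 -c "
from h import *
plan((.433,-.044,.2),-80)"
```

```text
t17.32 tcp [ 0.4977 -0.1814  0.1966] psi-29.5 tilt0.04 q6 1.59 F [1.1 1.3 0.6] w0.0854 
 shift cm [-12.39  -8.78  -0.35] rot deg [-2.000e-02 -3.000e-02  5.053e+01]
```

Call:
send_rows:
  increments:
    - {"x":-3,"y":-2.2,"z":0,"rx":0,"ry":0,"rz":7,"hand":1}
    - {"x":-6,"y":-4.4,"z":0,"rx":0,"ry":0,"rz":14,"hand":1}
    - {"x":-9,"y":-6.4,"z":0,"rx":0,"ry":0,"rz":21,"hand":1}
    - {"x":-11.5,"y":-8,"z":0,"rx":0,"ry":0,"rz":28,"hand":1}
    - {"x":-12,"y":-8.4,"z":0,"rx":0,"ry":0,"rz":35,"hand":1}

```text
t: 17.73
tcp_pos: [0.4319, -0.0476, 0.1963]
ee_rot: [0.847, -0.532, -0.001, -0.0]
wrist_force: [0.8, -1.0, 0.5]
grip_width: 0.0853
```

Call:
send_rows:
  increments:
    - {"x":0,"y":0,"z":0,"rx":0,"ry":0,"rz":7,"hand":1}
    - {"x":0,"y":0,"z":0,"rx":0,"ry":0,"rz":12,"hand":1}
    - {"x":0,"y":0,"z":0,"rx":0,"ry":0,"rz":12,"hand":1}

```text
t: 17.98
tcp_pos: [0.4346, -0.0507, 0.1965]
ee_rot: [0.787, -0.617, 0.0, -0.0]
wrist_force: [0.1, 0.0, -0.3]
grip_width: 0.0855
```

```bash
python3 -c "
from h import *
plan((.433,-.044,.2),-80)
im=env.camera('wrist');cv2.imwrite('pics/w14.png',im)
"
```

```text
t17.98 tcp [ 0.4346 -0.0507  0.1965] psi-76.2 tilt0.02 q6 2.61 F [ 0.1  0.  -0.3] w0.0855 
 shift cm [-0.69 -0.   -0.35] rot deg [-0.02 -0.01  3.76]
```

View pics/w14.png

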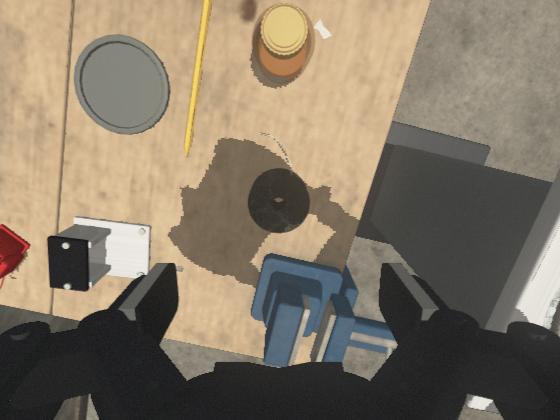

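```bash
python3 -c "
from h import *
c=env.get_calibration('wrist')
for u,v,z in [(279,200,.03),(279,200,.03),(248,200,.03),(310,200,.03),(279,169,.03),(279,232,.03),(122,84,.007),(284,28,.105),(283,55,.0)]: print(u,v,onz(c,u,v,z).round(4))
plan((.433,-.0445,.1),-76)
"
```

```text
279 200 [ 0.4318 -0.045   0.03  ]
279 200 [ 0.4318 -0.045   0.03  ]
248 200 [ 0.4591 -0.0382  0.03  ]
310 200 [ 0.4045 -0.0518  0.03  ]
279 169 [ 0.4387 -0.0725  0.03  ]
279 232 [ 0.4243 -0.0152  0.03  ]
122 84 [ 0.5921 -0.1091  0.007 ]
284 28 [ 0.4593 -0.1663  0.105 ]
283 55 [ 0.4588 -0.168   0.    ]
t18.03 tcp [ 0.4347 -0.0509  0.1964] psi-76.0 tilt0.01 q6 2.60 F [-0.1  0.5 -0.3] w0.0853 
 shift cm [-0.67  0.01  9.64] rot deg [-0.01 -0.01  0.02]
```

Call:
send_rows:
  increments:
    - {"x":-0.65,"y":0,"z":3,"rx":0,"ry":0,"rz":0,"hand":1}
    - {"x":-0.65,"y":0,"z":7,"rx":0,"ry":0,"rz":0,"hand":1}
    - {"x":-0.65,"y":0,"z":11,"rx":0,"ry":0,"rz":0,"hand":1}
    - {"x":-0.65,"y":0,"z":14,"rx":0,"ry":0,"rz":0,"hand":1}
    - {"x":-0.65,"y":0,"z":14.6,"rx":0,"ry":0,"rz":0,"hand":1}

```text
t: 18.45
tcp_pos: [0.4304, -0.0442, 0.0464]
ee_rot: [0.788, -0.615, -0.004, 0.002]
wrist_force: [-0.6, 0.1, -0.1]
grip_width: 0.0855
```

Call:
send_rows:
  increments:
    - {"x":0,"y":0,"z":0,"rx":0,"ry":0,"rz":0,"hand":1}

```text
t: 18.53
tcp_pos: [0.4321, -0.0446, 0.0489]
ee_rot: [0.788, -0.616, -0.002, 0.001]
wrist_force: [-0.5, 0.5, 0.2]
grip_width: 0.0857
```

```bash
python3 -c "
from h import *
plan((.4325,-.0445,.02),-76)
im=env.camera('wrist');cv2.imwrite('pics/w15.png',im)
"
```

```text
t18.53 tcp [ 0.4321 -0.0446  0.0489] psi-76.0 tilt0.27 q6 2.62 F [-0.5  0.5  0.2] w0.0857 
 shift cm [ 0.   -0.06  2.89] rot deg [ 0.23  0.13 -0.01]
```

View pics/w15.png

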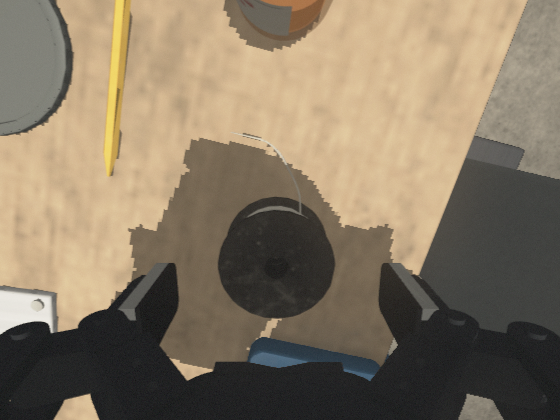

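Call:
send_rows:
  increments:
    - {"x":0,"y":0,"z":1.5,"rx":0,"ry":0,"rz":0,"hand":1}
    - {"x":0,"y":0,"z":2.6,"rx":0,"ry":0,"rz":0,"hand":1}
    - {"x":0,"y":0,"z":2.95,"rx":0,"ry":0,"rz":0,"hand":1}
    - {"x":0,"y":0,"z":2.95,"rx":0,"ry":0,"rz":0,"hand":1}
    - {"x":0,"y":0,"z":2.95,"rx":0,"ry":0,"rz":0,"hand":0.4}

```text
t: 19.0
tcp_pos: [0.4343, -0.0451, 0.0221]
ee_rot: [0.788, -0.616, 0.001, -0.0]
wrist_force: [0.1, -0.0, 0.2]
grip_width: 0.0755
```

Call:
send_rows:
  increments:
    - {"x":0,"y":0,"z":0,"rx":0,"ry":0,"rz":0,"hand":0.4}
    - {"x":0,"y":0,"z":0,"rx":0,"ry":0,"rz":0,"hand":0.4}
    - {"x":0,"y":0,"z":0,"rx":0,"ry":0,"rz":0,"hand":0.4}
    - {"x":0,"y":0,"z":0,"rx":0,"ry":0,"rz":0,"hand":0.4}
    - {"x":0,"y":0,"z":0,"rx":0,"ry":0,"rz":0,"hand":0.4}

```text
t: 19.42
tcp_pos: [0.4336, -0.0451, 0.0225]
ee_rot: [0.788, -0.616, 0.001, -0.0]
wrist_force: [-3.6, -0.0, 17.9]
grip_width: 0.0515
```

```bash
python3 -c "
from h import *
plan((.593,-.1085,.12),-76)
im=env.camera('wrist');cv2.imwrite('pics/w16.png',im)
"
```

```text
t19.42 tcp [ 0.4336 -0.0451  0.0225] psi-76.1 tilt0.11 q6 2.62 F [-3.6 -0.  17.9] w0.0515 
 shift cm [ 10.   -13.96  -9.72] rot deg [-0.09 -0.07 -0.09]
```

View pics/w16.png

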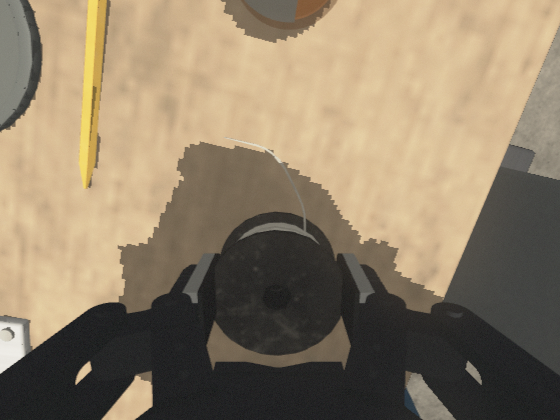

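Call:
send_rows:
  increments:
    - {"x":0,"y":0,"z":-0.3,"rx":0,"ry":0,"rz":0,"hand":0.4}
    - {"x":0,"y":0,"z":-0.8,"rx":0,"ry":0,"rz":0,"hand":0.4}
    - {"x":0,"y":0,"z":-1.5,"rx":0,"ry":0,"rz":0,"hand":0.4}
    - {"x":0,"y":0,"z":-2.3,"rx":0,"ry":0,"rz":0,"hand":0.4}
    - {"x":0,"y":0,"z":-2.8,"rx":0,"ry":0,"rz":0,"hand":0.4}

```text
t: 19.88
tcp_pos: [0.4336, -0.0449, 0.0498]
ee_rot: [0.787, -0.616, 0.0, -0.0]
wrist_force: [0.4, 0.7, -2.0]
grip_width: 0.0511
```

```bash
python3 -c "
from h import *
plan((.593,-.1085,.12),-76)
im=env.camera('wrist');cv2.imwrite('pics/w17.png',im)
im=env.camera('side');cv2.imwrite('pics/s17.png',cv2.resize(im[200:330,260:420],None,fx=4.5,fy=4.5,interpolation=cv2.INTER_CUBIC))
"
```

```text
t19.88 tcp [ 0.4336 -0.0449  0.0498] psi-76.1 tilt0.05 q6 2.62 F [ 0.4  0.7 -2. ] w0.0511 
 shift cm [ 10.01 -13.95  -7.  ] rot deg [-0.04 -0.03 -0.1 ]
```

View pics/w17.png

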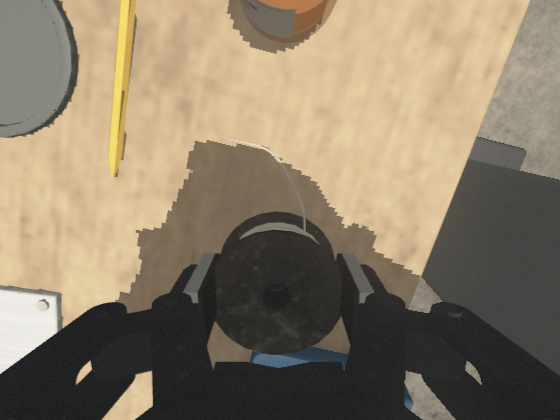

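View pics/s17.png

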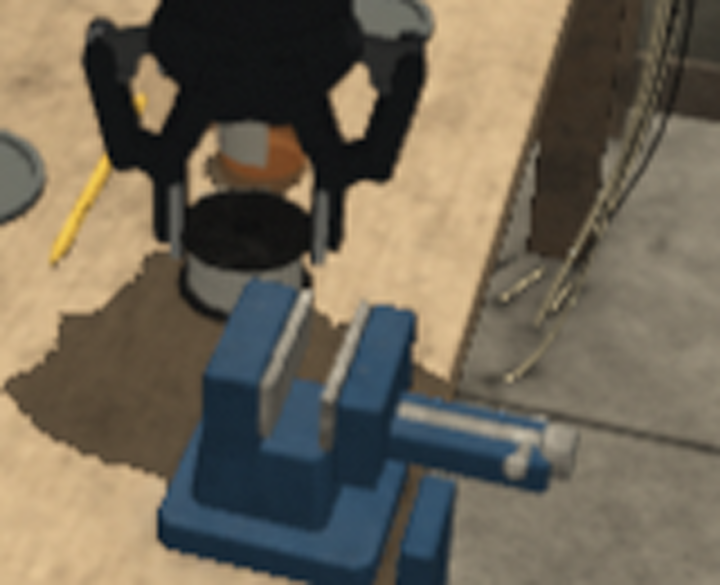

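Call:
send_rows:
  increments:
    - {"x":0,"y":0,"z":-3,"rx":0,"ry":0,"rz":0,"hand":0.4}
    - {"x":1.5,"y":-2,"z":-5.5,"rx":0,"ry":0,"rz":0,"hand":0.4}
    - {"x":3.5,"y":-5,"z":-6,"rx":0,"ry":0,"rz":0,"hand":0.4}
    - {"x":5.7,"y":-8,"z":-6,"rx":0,"ry":0,"rz":0,"hand":0.4}
    - {"x":7.8,"y":-11,"z":-6,"rx":0,"ry":0,"rz":0,"hand":0.4}

```text
t: 20.4
tcp_pos: [0.5603, -0.0947, 0.1096]
ee_rot: [0.788, -0.616, 0.001, -0.0]
wrist_force: [1.1, 0.2, -3.0]
grip_width: 0.051
```

```bash
python3 -c "
from h import *
plan((.5935,-.1085,.1),-76)
"
```

```text
t20.40 tcp [ 0.5603 -0.0947  0.1096] psi-76.1 tilt0.09 q6 2.60 F [ 1.1  0.2 -3. ] w0.0510 
 shift cm [ 2.13 -2.89  0.97] rot deg [-0.08 -0.05 -0.09]
```

Call:
send_rows:
  increments:
    - {"x":1.6,"y":-2.2,"z":0.5,"rx":0,"ry":0,"rz":0,"hand":0.4}
    - {"x":2.1,"y":-2.9,"z":1.5,"rx":0,"ry":0,"rz":0,"hand":0.4}
    - {"x":2.1,"y":-2.9,"z":3,"rx":0,"ry":0,"rz":0,"hand":0.4}
    - {"x":2.1,"y":-2.9,"z":4,"rx":0,"ry":0,"rz":0,"hand":0.4}
    - {"x":2.1,"y":-2.9,"z":4,"rx":0,"ry":0,"rz":0,"hand":0.4}

```text
t: 20.82
tcp_pos: [0.5899, -0.1069, 0.0657]
ee_rot: [0.787, -0.616, -0.003, 0.001]
wrist_force: [0.4, 0.2, -2.5]
grip_width: 0.0516
```

Call:
send_rows:
  increments:
    - {"x":0,"y":0,"z":0,"rx":0,"ry":0,"rz":0,"hand":0.4}

```text
t: 20.9
tcp_pos: [0.5911, -0.1071, 0.068]
ee_rot: [0.788, -0.616, -0.001, 0.0]
wrist_force: [0.0, -0.1, -1.5]
grip_width: 0.0512
```

```bash
python3 -c "
from h import *
plan((.5935,-.1085,.0255),-76)
im=env.camera('wrist');cv2.imwrite('pics/w18.png',im)
"
```

```text
t20.90 tcp [ 0.5911 -0.1071  0.068 ] psi-76.1 tilt0.14 q6 2.59 F [ 0.  -0.1 -1.5] w0.0512 
 shift cm [ 0.2  -0.21  4.25] rot deg [ 0.12  0.07 -0.09]
```

View pics/w18.png

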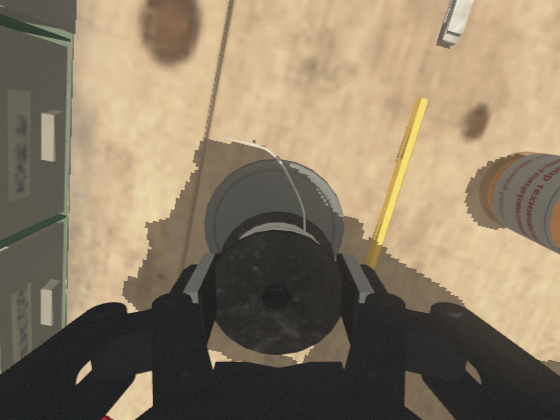

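```bash
python3 -c "
from h import *
c=env.get_calibration('wrist')
p=onz(c,273,160,.007)[:2];t=np.radians(-76);print(p-.0425*np.array([np.cos(t),np.sin(t)]))
a,b=onz(c,205.5,224,.007),onz(c,344,224,.007);print(a,b,(a+b)/2,np.linalg.norm(a-b))
plan((.5935,-.1085,.0255),-76)
"
```

```text
[ 0.59414181 -0.10751265]
[ 0.63475256 -0.10170216  0.007     ] [ 0.55388452 -0.12167074  0.007     ] [ 0.59431854 -0.11168645  0.007     ] 0.08329696554881126
t20.95 tcp [ 0.5917 -0.1073  0.069 ] psi-76.1 tilt0.02 q6 2.59 F [-0.1 -0.3 -1.7] w0.0511 
 shift cm [ 0.16 -0.15  4.35] rot deg [ 0.02  0.01 -0.09]
```

Call:
send_rows:
  increments:
    - {"x":0.1,"y":-0.2,"z":1.2,"rx":0,"ry":0,"rz":0,"hand":0.4}
    - {"x":0.1,"y":-0.2,"z":2.6,"rx":0,"ry":0,"rz":0,"hand":0.4}
    - {"x":0.1,"y":-0.2,"z":3.5,"rx":0,"ry":0,"rz":0,"hand":0.4}
    - {"x":0.1,"y":-0.2,"z":4,"rx":0,"ry":0,"rz":0,"hand":0.4}
    - {"x":0.1,"y":-0.2,"z":4,"rx":0,"ry":0,"rz":0,"hand":0.4}

```text
t: 21.37
tcp_pos: [0.5934, -0.1078, 0.0275]
ee_rot: [0.787, -0.616, -0.001, 0.0]
wrist_force: [-0.3, -0.6, -2.4]
grip_width: 0.0514
```

Call:
send_rows:
  increments:
    - {"x":0,"y":0,"z":0,"rx":0,"ry":0,"rz":0,"hand":0.4}

```text
t: 21.45
tcp_pos: [0.5942, -0.108, 0.0288]
ee_rot: [0.787, -0.616, -0.0, 0.0]
wrist_force: [0.2, -0.1, -2.1]
grip_width: 0.051
```

Call:
send_rows:
  increments:
    - {"x":0,"y":0,"z":0.2,"rx":0,"ry":0,"rz":0,"hand":0.4}
    - {"x":0,"y":0,"z":0.35,"rx":0,"ry":0,"rz":0,"hand":0.4}
    - {"x":0,"y":0,"z":0.35,"rx":0,"ry":0,"rz":0,"hand":0.4}

```text
t: 21.7
tcp_pos: [0.5946, -0.1082, 0.0259]
ee_rot: [0.787, -0.616, 0.001, -0.0]
wrist_force: [-0.2, 0.7, 0.5]
grip_width: 0.0512
```

Contact starting (weight taken off). Release and rise.

Call:
send_rows:
  increments:
    - {"x":0,"y":0,"z":0,"rx":0,"ry":0,"rz":0,"hand":0.9}
    - {"x":0,"y":0,"z":0,"rx":0,"ry":0,"rz":0,"hand":0.9}
    - {"x":0,"y":0,"z":0,"rx":0,"ry":0,"rz":0,"hand":0.9}
    - {"x":0,"y":0,"z":0,"rx":0,"ry":0,"rz":0,"hand":0.9}
    - {"x":0,"y":0,"z":-0.5,"rx":0,"ry":0,"rz":0,"hand":0.9}

```text
t: 22.12
tcp_pos: [0.5936, -0.1079, 0.0297]
ee_rot: [0.787, -0.616, -0.001, 0.0]
wrist_force: [-0.2, -0.1, -0.3]
grip_width: 0.0768
```

Call:
send_rows:
  increments:
    - {"x":0,"y":0,"z":-2,"rx":0,"ry":0,"rz":0,"hand":0.9}
    - {"x":0,"y":0,"z":-6,"rx":0,"ry":0,"rz":0,"hand":1}
    - {"x":0,"y":0,"z":-10,"rx":0,"ry":0,"rz":0,"hand":1}
    - {"x":0,"y":0,"z":-14,"rx":0,"ry":0,"rz":0,"hand":1}
    - {"x":0,"y":0,"z":-17,"rx":0,"ry":0,"rz":0,"hand":1}

```text
t: 22.53
tcp_pos: [0.5947, -0.1082, 0.2045]
ee_rot: [0.787, -0.616, 0.002, -0.001]
wrist_force: [1.3, -0.5, -0.9]
grip_width: 0.086
```

```bash
python3 -c "
from h import *
plan((.459,-.167,.2),0)
plan((.459,-.167,.2),-70)
im=env.camera('wrist');cv2.imwrite('pics/w19.png',im)
"
```

```text
t22.53 tcp [ 0.5947 -0.1082  0.2045] psi-76.1 tilt0.23 q6 2.59 F [ 1.3 -0.5 -0.9] w0.0860 
 shift cm [ 2.45 14.59  0.4 ] rot deg [ -0.08  -0.23 -76.1 ]
t22.53 tcp [ 0.5947 -0.1082  0.2045] psi-76.1 tilt0.23 q6 2.59 F [ 1.3 -0.5 -0.9] w0.0860 
 shift cm [ 2.45 14.59  0.4 ] rot deg [-0.19 -0.13 -6.1 ]
```

View pics/w19.png

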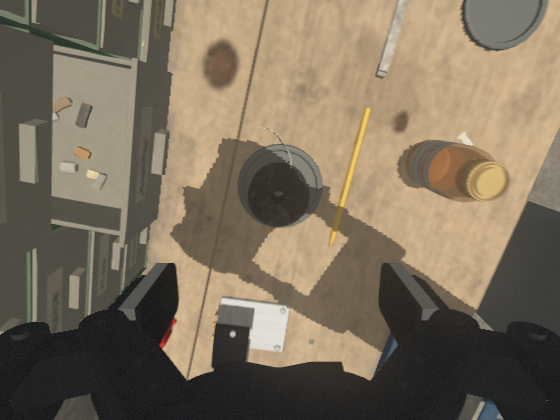

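Call:
send_rows:
  increments:
    - {"x":0.6,"y":3.6,"z":0,"rx":0,"ry":0,"rz":0,"hand":1}
    - {"x":1.2,"y":7.3,"z":0,"rx":0,"ry":0,"rz":0,"hand":1}
    - {"x":1.8,"y":11,"z":0,"rx":0,"ry":0,"rz":0,"hand":1}
    - {"x":2.4,"y":14,"z":0,"rx":0,"ry":0,"rz":0,"hand":1}
    - {"x":2.4,"y":14.6,"z":0,"rx":0,"ry":0,"rz":0,"hand":1}

```text
t: 23.0
tcp_pos: [0.4544, -0.1674, 0.2005]
ee_rot: [0.787, -0.617, -0.001, 0.001]
wrist_force: [0.5, 0.4, 1.1]
grip_width: 0.0856
```

Call:
send_rows:
  increments:
    - {"x":0,"y":0,"z":0,"rx":0,"ry":0,"rz":0,"hand":1}
    - {"x":0,"y":0,"z":0,"rx":0,"ry":0,"rz":0,"hand":1}

```text
t: 23.17
tcp_pos: [0.4587, -0.1665, 0.2008]
ee_rot: [0.787, -0.617, 0.001, -0.0]
wrist_force: [0.3, 0.5, 0.4]
grip_width: 0.0855
```

```bash
python3 -c "
from h import *
c=env.get_calibration('wrist')
plan((.459,-.167,.2),-76)
im=env.camera('wrist');cv2.imwrite('pics/w20.png',im)
"
```

```text
t23.17 tcp [ 0.4587 -0.1665  0.2008] psi-76.1 tilt0.09 q6 2.39 F [0.3 0.5 0.4] w0.0855 
 shift cm [ 0.05 -0.01  0.08] rot deg [-0.08 -0.05 -0.15]
```

View pics/w20.png

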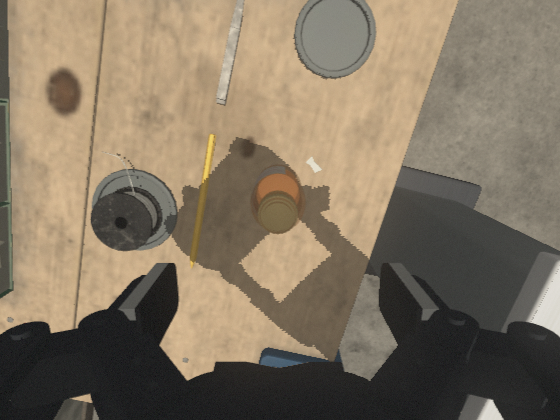

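```bash
python3 -c "
from h import *
c=env.get_calibration('wrist')
print(onz(c,278,213,.107),onz(c,335,35,.007),onz(c,123,222,.033))
plan((.459,-.167,.054),-76)
"
```

```text
[ 0.45946144 -0.16890369  0.107     ] [ 0.44305963 -0.30954736  0.007     ] [ 0.59188906 -0.10498854  0.033     ]
t23.22 tcp [ 0.4592 -0.1663  0.2006] psi-76.1 tilt0.08 q6 2.39 F [ 1.  -0.2 -1.2] w0.0858 
 shift cm [ 0.05  0.05 14.66] rot deg [-0.07 -0.04 -0.1 ]
```

Call:
send_rows:
  increments:
    - {"x":0,"y":0,"z":3,"rx":0,"ry":0,"rz":0,"hand":1}
    - {"x":0,"y":0,"z":7,"rx":0,"ry":0,"rz":0,"hand":1}
    - {"x":0,"y":0,"z":10.5,"rx":0,"ry":0,"rz":0,"hand":1}
    - {"x":0,"y":0,"z":12.5,"rx":0,"ry":0,"rz":0,"hand":1}
    - {"x":0,"y":0,"z":13,"rx":0,"ry":0,"rz":0,"hand":1}

```text
t: 23.63
tcp_pos: [0.4573, -0.1647, 0.0666]
ee_rot: [0.788, -0.616, -0.003, 0.0]
wrist_force: [-0.6, -0.9, 0.0]
grip_width: 0.0854
```

Call:
send_rows:
  increments:
    - {"x":0,"y":0,"z":0.5,"rx":0,"ry":0,"rz":0,"hand":1}
    - {"x":0,"y":0,"z":0.5,"rx":0,"ry":0,"rz":0,"hand":1}

```text
t: 23.8
tcp_pos: [0.4591, -0.1662, 0.0652]
ee_rot: [0.788, -0.616, 0.0, -0.0]
wrist_force: [-0.1, -0.6, 0.1]
grip_width: 0.0854
```

```bash
python3 -c "
from h import *
plan((.459,-.167,.054),-76)
im=env.camera('wrist');cv2.imwrite('pics/w21.png',im)
"
```

```text
t23.80 tcp [ 0.4591 -0.1662  0.0652] psi-76.1 tilt0.02 q6 2.39 F [-0.1 -0.6  0.1] w0.0854 
 shift cm [0.07 0.03 1.12] rot deg [-0.01 -0.01 -0.05]
```

View pics/w21.png

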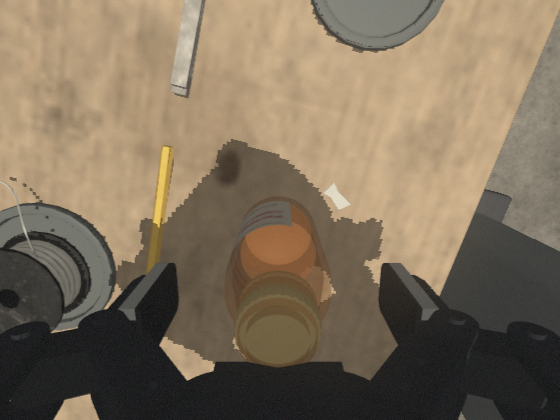

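Call:
send_rows:
  increments:
    - {"x":0.05,"y":0,"z":0.8,"rx":0,"ry":0,"rz":0,"hand":1}
    - {"x":0.05,"y":0,"z":1.1,"rx":0,"ry":0,"rz":0,"hand":1}
    - {"x":0.05,"y":0,"z":1.1,"rx":0,"ry":0,"rz":0,"hand":1}
    - {"x":0.05,"y":0,"z":1.1,"rx":0,"ry":0,"rz":0,"hand":0.2}
    - {"x":0.05,"y":0,"z":1.1,"rx":0,"ry":0,"rz":0,"hand":0.2}

```text
t: 24.27
tcp_pos: [0.4585, -0.167, 0.0546]
ee_rot: [0.787, -0.616, 0.0, -0.0]
wrist_force: [0.3, -0.3, 0.7]
grip_width: 0.064
```

Call:
send_rows:
  increments:
    - {"x":0,"y":0,"z":0,"rx":0,"ry":0,"rz":0,"hand":0.2}
    - {"x":0,"y":0,"z":0,"rx":0,"ry":0,"rz":0,"hand":0.2}
    - {"x":0,"y":0,"z":0,"rx":0,"ry":0,"rz":0,"hand":0.2}
    - {"x":0,"y":0,"z":0,"rx":0,"ry":0,"rz":0,"hand":0.2}
    - {"x":0,"y":0,"z":0,"rx":0,"ry":0,"rz":0,"hand":0.2}

```text
t: 24.68
tcp_pos: [0.4586, -0.1671, 0.0549]
ee_rot: [0.787, -0.616, 0.001, -0.0]
wrist_force: [-0.7, 0.9, 5.7]
grip_width: 0.0423
```

Call:
send_rows:
  increments:
    - {"x":0,"y":0,"z":-1,"rx":0,"ry":0,"rz":0,"hand":0.2}
    - {"x":0,"y":0,"z":-2.5,"rx":0,"ry":0,"rz":0,"hand":0.2}
    - {"x":0,"y":0,"z":-4.5,"rx":0,"ry":0,"rz":0,"hand":0.2}
    - {"x":0,"y":0,"z":-5,"rx":0,"ry":0,"rz":0,"hand":0.2}

```text
t: 25.02
tcp_pos: [0.4594, -0.1675, 0.1069]
ee_rot: [0.787, -0.616, 0.002, -0.0]
wrist_force: [2.0, 0.1, -0.6]
grip_width: 0.0427
```

```bash
python3 -c "
from h import *
plan((.4437,-.3100,.1),-76)
im=env.camera('side');cv2.imwrite('pics/s22.png',cv2.resize(im[140:290,220:380],None,fx=3.9,fy=3.9,interpolation=cv2.INTER_CUBIC))
"
```

```text
t25.02 tcp [ 0.4594 -0.1675  0.1069] psi-76.1 tilt0.23 q6 2.39 F [ 2.   0.1 -0.6] w0.0427 
 shift cm [13.46  4.95  0.71] rot deg [-0.17 -0.16 -0.1 ]
```

View pics/s22.png

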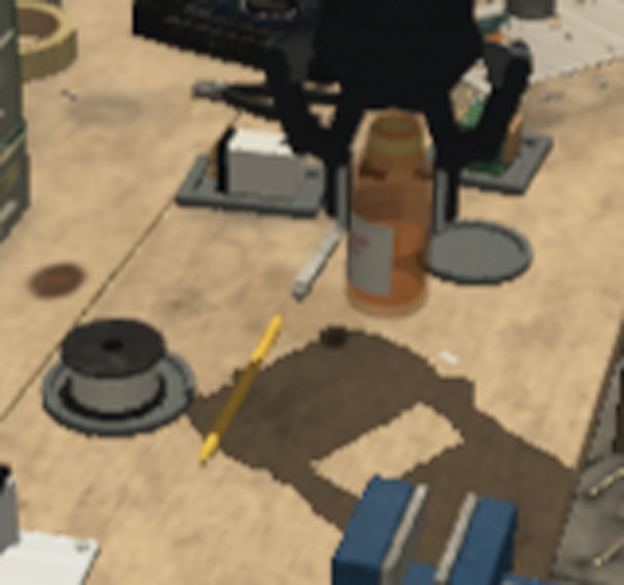

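Call:
send_rows:
  increments:
    - {"x":2,"y":0.8,"z":0,"rx":0,"ry":0,"rz":0,"hand":0.2}
    - {"x":5,"y":1.9,"z":0,"rx":0,"ry":0,"rz":0,"hand":0.2}
    - {"x":8.5,"y":3.2,"z":0,"rx":0,"ry":0,"rz":0,"hand":0.2}
    - {"x":11.5,"y":4.3,"z":0,"rx":0,"ry":0,"rz":0,"hand":0.2}
    - {"x":13.3,"y":4.9,"z":0,"rx":0,"ry":0,"rz":0,"hand":0.2}

```text
t: 25.48
tcp_pos: [0.4419, -0.3107, 0.1036]
ee_rot: [0.787, -0.617, 0.0, 0.0]
wrist_force: [0.1, 0.5, -0.9]
grip_width: 0.0425
```

Call:
send_rows:
  increments:
    - {"x":0,"y":0,"z":0,"rx":0,"ry":0,"rz":0,"hand":0.2}
    - {"x":0,"y":0,"z":0,"rx":0,"ry":0,"rz":0,"hand":0.2}

```text
t: 25.65
tcp_pos: [0.4419, -0.3082, 0.1033]
ee_rot: [0.787, -0.617, -0.001, -0.0]
wrist_force: [0.0, 0.5, -1.3]
grip_width: 0.0424
```

```bash
python3 -c "
from h import *
plan((.4437,-.3100,.0578),-76)
im=env.camera('wrist');cv2.imwrite('pics/w22.png',im)
"
```

```text
t25.65 tcp [ 0.4419 -0.3082  0.1033] psi-76.2 tilt0.09 q6 2.15 F [ 0.   0.5 -1.3] w0.0424 
 shift cm [ 0.23 -0.13  4.55] rot deg [ 0.05  0.08 -0.22]
```

View pics/w22.png

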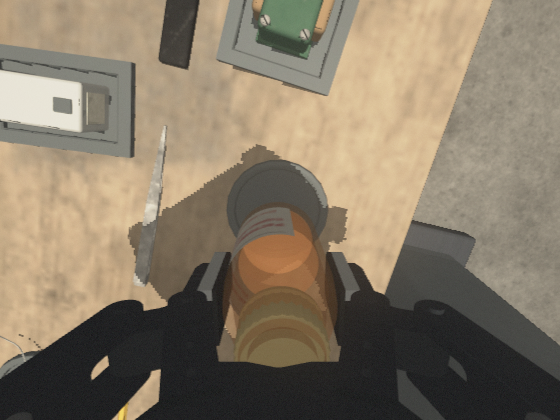

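Call:
send_rows:
  increments:
    - {"x":0.2,"y":-0.13,"z":1,"rx":0,"ry":0,"rz":0,"hand":0.2}
    - {"x":0.2,"y":-0.13,"z":2.5,"rx":0,"ry":0,"rz":0,"hand":0.2}
    - {"x":0.2,"y":-0.13,"z":3.5,"rx":0,"ry":0,"rz":0,"hand":0.2}
    - {"x":0.2,"y":-0.13,"z":4,"rx":0,"ry":0,"rz":0,"hand":0.2}
    - {"x":0.2,"y":-0.13,"z":4,"rx":0,"ry":0,"rz":0,"hand":0.2}

```text
t: 26.12
tcp_pos: [0.4439, -0.308, 0.0626]
ee_rot: [0.788, -0.616, -0.002, -0.0]
wrist_force: [-0.6, 0.5, -1.9]
grip_width: 0.0421
```

Call:
send_rows:
  increments:
    - {"x":0,"y":0,"z":0.2,"rx":0,"ry":0,"rz":0,"hand":0.2}
    - {"x":0,"y":0,"z":0.2,"rx":0,"ry":0,"rz":0,"hand":0.2}

```text
t: 26.28
tcp_pos: [0.4447, -0.3093, 0.0624]
ee_rot: [0.788, -0.616, 0.0, 0.0]
wrist_force: [-0.5, 0.1, -1.1]
grip_width: 0.0424
```

```bash
python3 -c "
from h import *
plan((.4437,-.3100,.0578),-76)
im=env.camera('wrist');cv2.imwrite('pics/w23.png',im)
"
```

```text
t26.28 tcp [ 0.4447 -0.3093  0.0624] psi-76.1 tilt0.02 q6 2.15 F [-0.5  0.1 -1.1] w0.0424 
 shift cm [0.05 0.11 0.46] rot deg [-0.01 -0.02 -0.08]
```

View pics/w23.png

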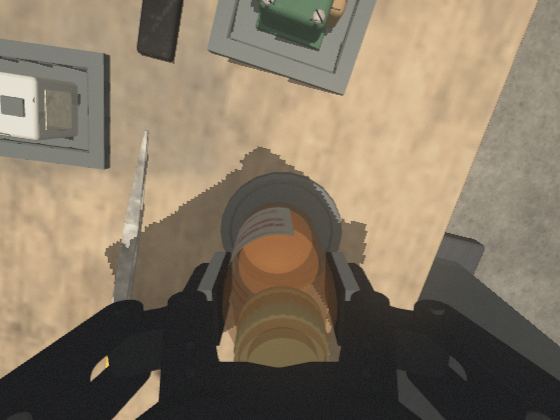

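Centred. Lower 0.45 cm and release.

Call:
send_rows:
  increments:
    - {"x":0,"y":0.05,"z":0.2,"rx":0,"ry":0,"rz":0,"hand":0.2}
    - {"x":0,"y":0.05,"z":0.4,"rx":0,"ry":0,"rz":0,"hand":0.2}
    - {"x":0,"y":0.05,"z":0.47,"rx":0,"ry":0,"rz":0,"hand":0.2}
    - {"x":0,"y":0.05,"z":0.47,"rx":0,"ry":0,"rz":0,"hand":0.2}

```text
t: 26.67
tcp_pos: [0.4441, -0.3097, 0.058]
ee_rot: [0.787, -0.616, 0.0, 0.0]
wrist_force: [-0.3, 0.8, 1.1]
grip_width: 0.0425
```

Call:
send_rows:
  increments:
    - {"x":0,"y":0,"z":0,"rx":0,"ry":0,"rz":0,"hand":1}
    - {"x":0,"y":0,"z":0,"rx":0,"ry":0,"rz":0,"hand":1}
    - {"x":0,"y":0,"z":0,"rx":0,"ry":0,"rz":0,"hand":1}
    - {"x":0,"y":0,"z":0,"rx":0,"ry":0,"rz":0,"hand":1}
    - {"x":0,"y":0,"z":0,"rx":0,"ry":0,"rz":0,"hand":1}

```text
t: 27.08
tcp_pos: [0.444, -0.3095, 0.0576]
ee_rot: [0.787, -0.616, 0.0, 0.0]
wrist_force: [0.1, 0.8, -0.9]
grip_width: 0.0853
```

Call:
send_rows:
  increments:
    - {"x":0,"y":0,"z":-2,"rx":0,"ry":0,"rz":0,"hand":1}
    - {"x":0,"y":0,"z":-6,"rx":0,"ry":0,"rz":0,"hand":1}
    - {"x":0,"y":0,"z":-10,"rx":0,"ry":0,"rz":0,"hand":1}
    - {"x":0,"y":0,"z":-14,"rx":0,"ry":0,"rz":0,"hand":1}
    - {"x":0,"y":0,"z":-17,"rx":0,"ry":0,"rz":0,"hand":1}

```text
t: 27.5
tcp_pos: [0.4443, -0.3098, 0.2311]
ee_rot: [0.787, -0.616, 0.002, 0.0]
wrist_force: [0.9, -0.4, -0.4]
grip_width: 0.0854
```

Call:
send_rows:
  increments:
    - {"x":-4,"y":0,"z":0,"rx":0,"ry":0,"rz":0,"hand":1}
    - {"x":-8,"y":0,"z":0,"rx":0,"ry":0,"rz":0,"hand":1}
    - {"x":-12,"y":0,"z":0,"rx":0,"ry":0,"rz":0,"hand":1}
    - {"x":-16,"y":0,"z":0,"rx":0,"ry":0,"rz":0,"hand":1}
    - {"x":-20,"y":0,"z":0,"rx":0,"ry":0,"rz":0,"hand":1}

```text
t: 27.92
tcp_pos: [0.395, -0.1137, 0.2276]
ee_rot: [0.787, -0.617, 0.0, -0.0]
wrist_force: [0.5, 0.0, -1.2]
grip_width: 0.0854
```

Call:
send_rows:
  increments:
    - {"x":-4,"y":0,"z":0,"rx":0,"ry":0,"rz":0,"hand":1}
    - {"x":-8,"y":0,"z":0,"rx":0,"ry":0,"rz":0,"hand":1}
    - {"x":-12,"y":0,"z":0,"rx":0,"ry":0,"rz":0,"hand":1}
    - {"x":-12,"y":0,"z":0,"rx":0,"ry":0,"rz":0,"hand":1}
    - {"x":-12,"y":0,"z":0,"rx":0,"ry":0,"rz":0,"hand":1}

```text
t: 28.33
tcp_pos: [0.3666, 0.0029, 0.2278]
ee_rot: [0.789, -0.614, 0.0, -0.0]
wrist_force: [0.4, -0.1, 0.4]
grip_width: 0.0854
```

```bash
python3 -c "
from h import *
plan((.4437,-.3100,.0578),-76)
for n in ('top','side','wrist'):
    im=env.camera(n);cv2.imwrite('pics/%s30.png'%n,im)
im=cv2.imread('pics/top30.png');cv2.imwrite('pics/t30c.png',cv2.resize(im[150:290,230:440],None,fx=3.8,fy=3.8,interpolation=cv2.INTER_CUBIC))
im=cv2.imread('pics/side30.png');cv2.imwrite('pics/s30c.png',cv2.resize(im[150:290,220:390],None,fx=4.2,fy=4.2,interpolation=cv2.INTER_CUBIC))
"
```

```text
t28.33 tcp [0.3666 0.0029 0.2278] psi-75.8 tilt0.05 q6 2.69 F [ 0.4 -0.1  0.4] w0.0854 
 shift cm [32.22  0.2  17.02] rot deg [-0.04 -0.03  0.18]
```

View pics/t30c.png

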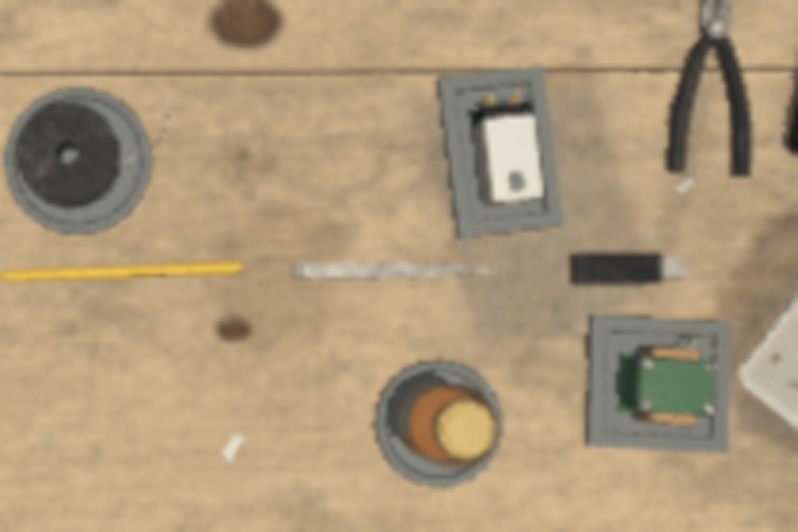

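View pics/s30c.png

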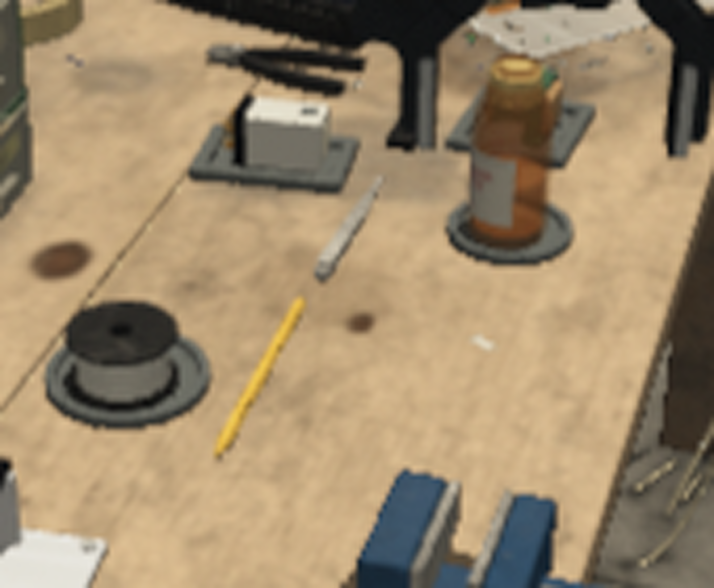

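View pics/wrist30.png

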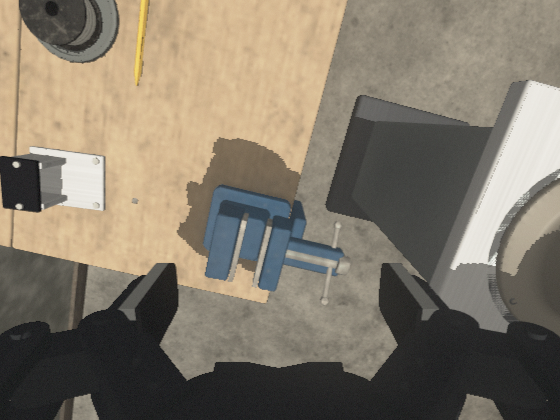

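```bash
python3 -c "
from h import *
c=env.get_calibration('top')
f=lambda a,b,z:onz(c,230+a/3.8,150+b/3.8,z)[:2].round(4)
print('spool',f(68,154,.033),'nest',f(78,160,.007))
print('relay corners',[f(a,b,.037) for a,b in [(484,115),(537,112),(543,198),(492,204)]],'nest .597,-.348')
print('trafo',f(678,384,.037),'nest .465,-.434')
print('cap',f(466,430,.110),'nest .444,-.310')
s=env.get_calibration('side')
g=lambda a,b,z:onz(s,220+a/4.2,150+b/4.2,z)[:2].round(4)
print('side: bottle base L/R',g(472,232,.003),g(545,235,.003),'spool',g(122,330,.033),'cap',g(518,68,.11))
print('spool top L R',g(66,333,.033),g(178,330,.033))
"
```

```text
spool [ 0.5925 -0.1054] nest [ 0.5924 -0.109 ]
relay corners [array([ 0.6118, -0.3342]), array([ 0.6133, -0.3632]), array([ 0.5658, -0.3654]), array([ 0.5627, -0.3375])] nest .597,-.348
trafo [ 0.4643 -0.4358] nest .465,-.434
cap [ 0.4436 -0.3082] nest .444,-.310
side: bottle base L/R [ 0.4607 -0.3025] [ 0.4208 -0.3122] spool [ 0.5921 -0.1052] cap [ 0.4399 -0.3013]
spool top L R [ 0.6176 -0.0939] [ 0.5656 -0.1141]
```

```bash
python3 -c "
from h import *
im=cv2.imread('pics/side30.png')
a=cv2.resize(im[165:200,262:310],None,fx=12,fy=12,interpolation=cv2.INTER_CUBIC)
b=cv2.resize(im[160:215,318:360],None,fx=8,fy=8,interpolation=cv2.INTER_CUBIC)
h=max(a.shape[0],b.shape[0]);o=np.zeros((h,800,3),np.uint8);o[:a.shape[0],:a.shape[1]]=a;o[:b.shape[0],800-b.shape[1]:][:, :224]=b[:,:224] if 800-b.shape[1]<576 else b
cv2.imwrite('pics/s31.png',a)
"
```

```text
(no output)
```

View pics/s31.png

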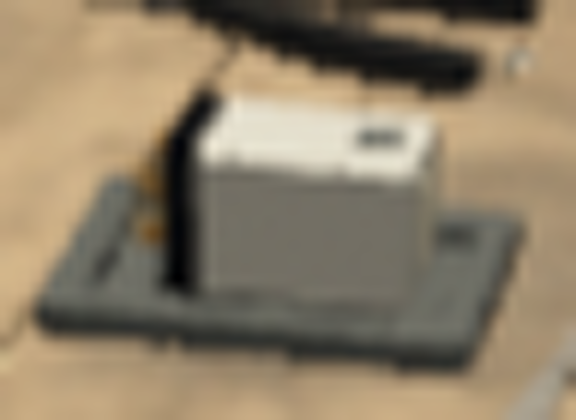

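```bash
python3 -c "
from cell import env
print(env.finish_job())"
```

```text
the job is handed in; nothing more can be done
None
```

The transformer, relay, solder spool and flux bottle are each in their matching grey nest, placed in the order asked. I handed the job in at about 28 s of the 109 s, with the gripper open and clear. It reported no verdict.

- **Transformer:** a case corner stands right beside its nest, so I set the transformer down once on the bench and re-gripped it across the coil before placing it.
- **Relay:** I drew it about 5 cm out through the cradle's open end before lifting it.
- **Spool:** the gripper read 51 mm when holding the 57 mm flanges. It still lifted level and was set down normally.

**Last checks:** in the top and side pictures all four stand upright inside their pockets. Measured offsets from the pocket centres are about 2 mm for the transformer and bottle, and 3 to 4 mm for the relay and spool. The pocket clearances are 7 to 8 mm. The side view's position for the bottle cap was off by about 9 mm from the nest centre, while the top view put it within 2 mm. I trusted the top view, since the bottle's base also appeared centred in the side picture.

The wrist forces I read stayed under about 20 N. The red look-alike was not touched.

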